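Hang a board carrier on the coating rail and slide it to the mark

ROBOT

A 6-joint arm with a two-finger parallel gripper is mounted at the origin on a cart in front of the work surface, level with it; the furniture and walls round the work are solid. World frame = base frame: x ahead of the robot, y to its left, z up, the work surface at z = 0. Lengths are in m, angles in rad, forces in N, time in s.
With the tool pointing down it reaches from about 0.425 to 0.95 m from the base axis. Payload 3.5 kg.
Tool frame: the origin (TCP) lies midway between the tips of the shut fingers; the grasp point (between the pads) lies grasp_offset behind it (grasp_offset is the distance from the TCP to the grasp point, in m); z points along the fingers, y is the direction in which the jaws open and shut (so a half turn about z gives the same grasp; the last joint's range is limited). The gripper opens to 85 mm and grips with 20 to 120 N. Pads are 22 mm wide; open, the fingers measure 114 mm over their backs; the gripper's body (76 mm by 85 mm) begins 54 mm behind the grasp point. The pads swing forward as they close: fully open they stand 13 mm farther back than shut.
Start: joints at [0.958, 0.286, 1.577, -0, 1.279, -0.15], TCP at [0.301, 0.604, 0.231] pointing down, gripper open.
Joint ranges: [-2.77, 2.77], [-0.9, 2.22], [0.21, 2.48], [-1.53, 4.67], [0.24, 2.81], [-2.84, 2.84]. Speed limits (rad/s): [2.79, 2.79, 3.14, 3.14, 3.14, 3.14].

INTERFACE

Orientations are given as a unit quaternion [x, y, z, w].
In Python, from plant import * gives the robot as it stands.
- The arm moves only by the tool jog_arm, never from a script. Its argument "targets" is text: rows parted by semicolons, each of 7 numbers parted by spaces: the shift along the world's x, y, z in mm, then the turn, a rotation vector about the world's x, y, z in degrees, then the gripper's target within -1 to 1 (fully open at 1, half-way at 0, shut at -1). A call has 1 to 10 rows; each row shifts and turns the pose as measured when the row begins; what a row does not reach is not made up. A row lasts 1/12 s, in which the tool goes at most 41.7 mm and 7.16 degrees, less where a joint would pass 70% of its speed; a pose out of reach is approached as far as the arm can. A call with a gripper value outside its range is refused whole. The fingers move at their own pace and stop on an object; "force" is the grip in N (left out, the last holds). Time passes only in rows, so rows that do not move let the fingers close. It gives the time, the measured TCP pose, the force and the opening at its end, in the units of the state.
- get_state(): the state, without advancing time (a new reading comes with each control period).
- read_camera(name): name is "scene" or "top" or "wrist"; returns a dict with "pixels" (384x512x3 uint8, blue, green, red), "mtx" (3x3 intrinsics, pixels), "world_from_camera" (4x4, takes a point from camera to world coordinates). Camera axes: x right, y up, looking along -z (the intrinsics and any distortion apply to the point x, -y, -z); pixel columns grow to the right and rows downward; lengths in m; the calibration is good to about 2 mm. A picture is of the moment at which its call begins. There is no depth.
- sign_off(): hands the job in, once; it reports no verdict.
Trained networks look in a picture, given as the dict that the camera call returned (one of the last four; its "shot" number tells which), for a name from the list of things; names that differ only in an ending like _2 or _b are one class to them, and where a whole thing is asked for, a point or a joint stands for the part that bears it (a point fixed in the world has none). Each returns a list of dicts, best first, with "p" (0 to 1); they miss things now and then, are a little off and sometimes report something else, mostly with a low value. They report only what shows in the picture. A call takes as long as a camera call.
- spot_in(target, picture): "uv" ([column, row] in pixels, amid what is visible of it).
- silhouettes(target, picture): "mask" (384x512 bool, what is visible of it) and "uv" ([column, row] in pixels, amid what is visible of it).
- mark_of(target, picture): "uv" ([column, row] in pixels: a listed point, or the origin of a listed thing).
The state is a dict: "time": time; "qpos": joint angles; "dq": joint speeds; "joint_efforts": joint torques, N m; "eef_pos": TCP position; "tcp_rot": TCP orientation; "contact_force": force on the tool from outside, world axes, zero at the start; "wrist_torque": the same for the moment, N m; "opening": opening from 0.0 (shut) to 1.0 (fully open).
Only numpy, scipy, OpenCV 4.12 (cv2) and the standard library are available. Lean on these libraries where they do the work, as an engineer would, in place of code of your own. Each camera call takes 0.05 s, during which the arm holds its last target.

TASK

Draw the board carrier straight up out of the black rack and stand it on the bench to change your grip to its two sides. Lift its hook over the rail's front lip at the open right half, lower it until it hangs fully seated behind the lip, then slide it along under the strip until its left edge meets the line scribed on the rail. Keep the carrier upright and leave the bottle, cutters, pump and the carrier already hanging there as they are.

Things in the scene. Friction and masses are not known exactly. Their poses are not given: they have to be found in the camera images.
- carrier_center (a point): Centre of the board carrier: a loose upright tray of 3 mm aluminium sheet with a green board on its front, 0.17 kg, 60 mm wide (y), 110 mm tall (z), stands by itself. The point is mid-width, 55 mm over the underside, 13 mm before the back sheet's rear face. z up, x to the rear (hook side), y left. From here the foot pan spans x -31 to +23, the board x -6 to +6, z -46 to +12.
- carrier_hook (a point): Place to pinch the carrier's hook front to back: the hook is a 46 mm wide flange (y) along the top edge that runs back and turns down, in section an upside-down J 20 mm thick over all (x -10 to +10 from here). The point is its middle, 12 mm below the carrier's top (43 mm above, 20 mm behind carrier_center). Inside the J is a 14 mm gap (x -7 to +7), open below.
- carrier_side (a point): Place to grip the carrier across its two sides: mid-width, 27 mm below its top (28 mm right above carrier_center). The flat side walls are 60 mm apart outside; from here they span x -11 to +13 and z -83 to +17 mm. Same axes as carrier_center.
- carrier_nose (a point): The lower end of the carrier's hook nose (the J's short leg, 3 mm thick), mid-width, 22 mm below the carrier's top; same axes as carrier_center.
- carrier_edge (a point): The carrier's left edge seen from the front: point on the outer face of its left side wall, level with carrier_center, 30 mm to its left; same axes.
- rack: Fixed black rack; the carrier stands in it on a 6 mm base at the start and comes out straight up. Origin on the bench below the rear face of the carrier's back sheet; x to the rear, y left. Side walls 116 mm tall, level with the carrier's top, 65 mm apart inside, 80 over all, x -60 to +90: in here the carrier's sides cannot be reached. A fixed board stands at x +65, 70 mm high.
- rail: Fixed bench stand with an aluminium rail 270 mm long along y (y -120 to +150). Origin on the bench below its front face; x to the rear, y left, z up. Front lip 4 mm thick (x 0 to 4), top at z 145 mm; the same sheet goes down as a flat face to z 85. Behind the lip a channel 18 mm wide (x 4 to 22), 28 mm deep; then a back wall (x 22 to 26) up to z 147.
- keeper (a point): Middle of the keeper strip's underside: the strip covers the channel over the left half of the rail only (rail y +5 to +150 mm), 10 mm over the lip's top, 3 mm thick. A hook cannot be lifted in or out there, but a seated carrier slides under it. Axes as the rail's.
- bay (a point): Middle of the open right half of the rail (rail y -57 mm; open from -120 to +5), on the lip's front top edge; axes as the rail's. A carrier hung here with its hook to the rear rests with the hook's crown on the lip: its top 3 mm over this point, nose tip 19 mm below it, back sheet's rear face 0 to 10 mm before it. Let go, it leans a little, lower end to the rail (under 0.2 rad).
- line (a point): The scribed line: dark, 2.5 mm wide, upright on the rail's face and on over the keeper strip, 102 mm left of bay. The point is its middle on the front face at the height of the lip's top; axes as the rail's. A seated carrier slides along the rail with light friction (under 2 N), and nothing stops it at the line.
- clear_bench (a point): A point on the bare bench top (no mark there), before the black soldering station, which is 180 mm tall and begins 65 mm behind it: 60 mm all round it are clear, a fair place to stand the carrier facing the robot, its centre over this point.
- rinse_bottle: Bystander: white bottle with a blue cap, 52 mm across, 110 mm tall, standing behind the rack; origin under its centre.
- side_cutters: Bystander: red-handled side cutters, 34x113x10 mm, lying on the bench; origin under the centre.
- desolder_pump: Bystander: blue desoldering pump, 17x188x17 mm, lying in front of the rail; origin under the centre.
- parked_carrier: Bystander: a second carrier of the same kind, loose, already hanging on the left end of the rail under the keeper strip, its right side 38 mm left of the line. Origin at its underside, mid-width, below the rear face of its back sheet.

How it is judged:
On the way, in this order (a step that is already met when the one before it is completed fails the run):
1. the carrier stands upright on the bench top, clear of the rack, let go (height (world z) of carrier_center below 0.06 m and angle between carrier_center's own z axis and vertical below 0.1 rad and horizontal distance between carrier_center and rack above 0.1 m and contact force between the fingers and carrier below 0.1 N and linear speed of carrier below 0.03 m/s), for 0.1 s.
2. the hook is seated behind the lip at the open end, the carrier's left edge still at least 30 mm short of the line (z of carrier_nose in the frame of bay between -0.028 and -0.014 m and x of carrier_nose in the frame of bay between 0.004 and 0.022 m and y of carrier_edge in the frame of line between -0.15 and -0.03 m), for 0.1 s.
At the end, for the whole second after the job is handed in: The carrier hangs at rest and let go, its hook nose at least 14 mm below the lip's top in the channel behind the lip, leaning less than 0.25 rad, its left edge within 5 mm of the middle of the scribed line (z of carrier_nose in the frame of bay between -0.028 and -0.014 m and x of carrier_nose in the frame of bay between 0.004 and 0.022 m and y of carrier_edge in the frame of line between -0.005 and 0.005 m and angle between carrier_center's own z axis and vertical below 0.25 rad and linear speed of carrier below 0.02 m/s); the robot touches nothing.
It fails at once if the carrier tipped over (angle between carrier_center's own z axis and vertical above 0.7 rad).
It fails at once if a bystander was moved by more than 30 mm (distance of any of rinse_bottle, side_cutters, desolder_pump, parked_carrier from where it was at the start of the episode above 0.03 m).
It also fails if it takes over 66 s, if anything falls off the work surface, if the arm or the gripper's body presses on something with over 40 N, if the wrist force passes 120 N, or if a joint passes its speed limit or range.

## Working session

There is one attempt and no reset: what is moved stays moved. The work goes in short steps, Python scripts to look and compute and a tool call to move; the robot and the scene stay as the last step left them, time stands still between calls to the robot, and variables do not carry over. Pictures are saved under pics/ and viewed, and the job is handed in when it is done.

Besides the shell and the picture viewer there is one more tool, called as name(argument=value, ...), one argument or row to a line, values as JSON. jog_arm: Moves the arm, as the interface text tells. Its arguments: {"type":"object","properties":{"targets":{"type":"string"},"force":{"type":"number"}},"required":["targets"]}

```bash
ls; mkdir -p pics
python3 - <<'E'
from plant import *
import cv2
s=get_state(); print(s)
try: print(grasp_offset)
except Exception as e: print(e)
for n in ["scene","top","wrist"]:
    p=read_camera(n); cv2.imwrite(f"pics/{n}0.png",p["pixels"]); print(n,p["mtx"].tolist(),p["world_from_camera"].round(3).tolist(),[k for k in p])
E
```

```text
pics
{'time': 0.0, 'qpos': array([ 9.57988178e-01,  2.87209812e-01,  1.57820018e+00, -2.12966812e-05,
        1.27857892e+00, -1.50000496e-01]), 'dq': array([-0.00129982, -0.00103387, -0.00080399,  0.00174518,  0.00038042,
       -0.00140076]), 'joint_efforts': array([-1.27347226e-03, -4.05979621e+01, -2.92628413e+01, -1.03498762e-04,
        5.71708355e-03, -7.16191181e-06]), 'eef_pos': array([0.30095476, 0.60345402, 0.22990519]), 'tcp_rot': array([ 2.29340995e-01,  9.73345403e-01, -1.11582782e-03, -4.36511397e-04]), 'contact_force': array([0.59318222, 0.68114987, 0.04360889]), 'wrist_torque': array([ 0.01013521, -0.01377302,  0.03668826]), 'opening': 1.0017172980663496}
0.0187
scene [[394.99097246954466, 0.0, 253.96533197968301], [0.0, 394.99097246954466, 193.51184770594676], [0.0, 0.0, 1.0]] [[0.52, 0.52, -0.678, -0.178], [-0.854, 0.328, -0.403, -0.474], [0.013, 0.789, 0.614, 0.724], [0.0, 0.0, 0.0, 1.0]] ['pixels', 'mtx', 'world_from_camera', 'shot']
top [[350.0945293791905, 0.0, 257.2864047396763], [0.0, 350.0945293791905, 191.96465007805656], [0.0, 0.0, 1.0]] [[0.027, 0.989, -0.146, 0.374], [-1.0, 0.025, -0.015, -0.053], [-0.011, 0.146, 0.989, 1.158], [0.0, 0.0, 0.0, 1.0]] ['pixels', 'mtx', 'world_from_camera', 'shot']
wrist [[328.6215440343606, 0.0, 255.8040722612121], [0.0, 328.6215440343606, 194.36908026123578], [0.0, 0.0, 1.0]] [[0.448, -0.85, -0.278, 0.229], [0.894, 0.424, 0.142, 0.639], [-0.003, -0.312, 0.95, 0.373], [0.0, 0.0, 0.0, 1.0]] ['pixels', 'mtx', 'world_from_camera', 'shot']
```

View pics/scene0.png

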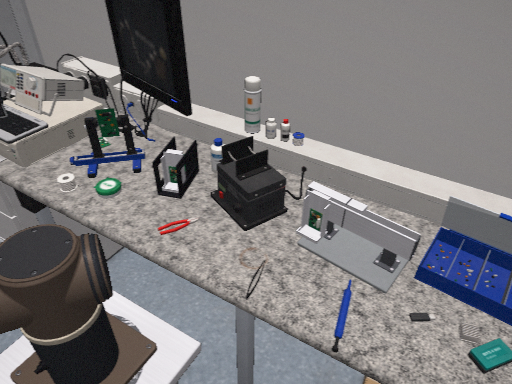

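View pics/top0.png

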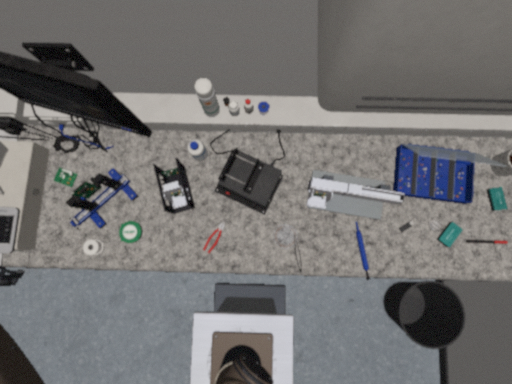

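View pics/wrist0.png

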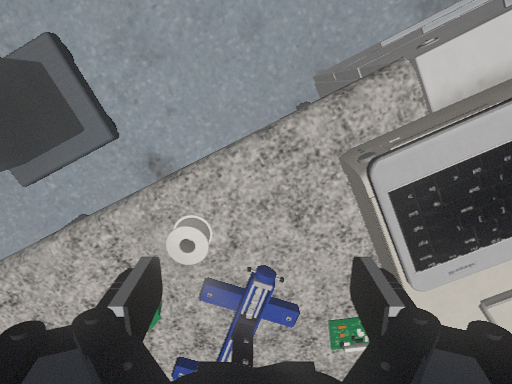

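Scene: the rack is at about (177,170), the rail at about (360,225), the soldering station at about (250,190). Next I'll triangulate marks from scene and top.

```bash
cat > h.py <<'E'
from plant import *
import numpy as np, cv2
from scipy.spatial.transform import Rotation as R
def ray(p,uv):
    K=p["mtx"];T=p["world_from_camera"]
    d=np.linalg.inv(K)@np.array([uv[0],uv[1],1.]); d=np.array([d[0],-d[1],-d[2]])
    d=T[:3,:3]@d; return T[:3,3],d/np.linalg.norm(d)
def tri(rs):
    A=np.zeros((3,3));b=np.zeros(3)
    for o,d in rs:
        P=np.eye(3)-np.outer(d,d);A+=P;b+=P@o
    x=np.linalg.solve(A,b)
    return x,[np.linalg.norm((np.eye(3)-np.outer(d,d))@(x-o))*1000 for o,d in rs]
def atz(p,uv,z):
    o,d=ray(p,uv); return o+d*(z-o[2])/d[2]
def proj(p,X):
    T=p["world_from_camera"];c=T[:3,:3].T@(np.asarray(X,float)-T[:3,3])
    q=p["mtx"]@np.array([c[0],-c[1],-c[2]]);return q[:2]/q[2]
def pose(s=None):
    s=s or get_state(); r=R.from_quat(s["tcp_rot"]).as_matrix()
    return s["eef_pos"],r
E
python3 - <<'E'
from h import *
np.set_printoptions(precision=4,suppress=True)
P={n:read_camera(n) for n in ("scene","top")}
for t in ["carrier_center","carrier_hook","carrier_side","carrier_nose","carrier_edge","rack","rail","keeper","bay","line","clear_bench","rinse_bottle","side_cutters","desolder_pump","parked_carrier"]:
    m={n:mark_of(t,P[n]) for n in P}
    for n in m: print(t,n,[(np.round(x["uv"],1).tolist(),round(x["p"],2)) for x in m[n][:3]])
    if all(m.values()):
        x,e=tri([ray(P[n],m[n][0]["uv"]) for n in P]); print("   ",x,np.round(e,1))
E
```

```text
carrier_center scene [([169.6, 172.0], 0.91), ([343.1, 312.1], 0.56)]
carrier_center top [([173.8, 194.7], 0.65)]
    [0.5206 0.2319 0.0514] [1.6 1.6]
carrier_hook scene [([177.4, 156.6], 0.9)]
carrier_hook top [([170.8, 183.0], 0.56)]
    [0.5549 0.2313 0.0871] [2.4 2.4]
carrier_side scene [([175.2, 161.3], 0.58)]
carrier_side top [([176.8, 193.4], 0.63)]
    [0.5209 0.2086 0.0973] [1.7 1.7]
carrier_nose scene [([181.1, 155.8], 0.85)]
carrier_nose top [([175.3, 183.1], 0.94)]
    [0.5534 0.2149 0.0963] [2.4 2.4]
carrier_edge scene [([164.7, 167.4], 0.7)]
carrier_edge top [([168.8, 196.8], 0.84)]
    [0.5119 0.2419 0.0692] [0.5 0.5]
rack scene [([178.7, 186.7], 0.77)]
rack top [([180.7, 190.9], 0.61)]
    [ 0.5434  0.2259 -0.0152] [1.1 1.1]
rail scene [([355.4, 263.9], 0.7)]
rail top []
keeper scene [([337.9, 195.0], 0.77)]
keeper top [([336.1, 184.6], 0.78), ([177.5, 192.9], 0.32), ([198.5, 154.3], 0.29)]
    [ 0.5507 -0.2676  0.1538] [1.9 1.9]
bay scene [([388.2, 226.6], 0.76)]
bay top [([379.9, 194.8], 0.94)]
    [ 0.526  -0.3986  0.1368] [1.1 1.1]
line scene [([343.4, 208.3], 0.8
[... 223 characters left out ...]
], 0.73)]
    [ 0.4367 -0.0732 -0.0106] [1.4 1.4]
rinse_bottle scene [([217.8, 168.8], 0.76), ([357.0, 260.3], 0.47)]
rinse_bottle top [([175.5, 193.2], 0.58), ([197.9, 155.5], 0.56)]
    [0.5554 0.1617 0.0783] [65. 65.]
side_cutters scene [([176.9, 225.7], 0.72)]
side_cutters top [([216.0, 236.5], 0.57), ([332.5, 186.7], 0.35)]
    [0.3909 0.0989 0.002 ] [3.9 3.9]
desolder_pump scene [([173.2, 160.4], 0.71), ([341.7, 311.2], 0.64), ([161.6, 171.6], 0.41)]
desolder_pump top [([345.4, 191.8], 0.71), ([362.3, 251.0], 0.5)]
    [ 0.3677 -0.142   0.3827] [153.2 153.2]
parked_carrier scene [([313.9, 230.4], 0.67)]
parked_carrier top [([317.1, 191.9], 0.72)]
    [ 0.5449 -0.2286  0.0261] [2.7 2.7]
```

Run:
```python
import cv2,numpy as np
t=cv2.imread("pics/top0.png");s=cv2.imread("pics/scene0.png")
z=lambda im,x,y,w,h:cv2.resize(im[y:y+h,x:x+w],(400,300),interpolation=cv2.INTER_CUBIC)
o=np.vstack([np.hstack([z(t,140,150,80,60),z(t,300,155,120,90)]),np.hstack([z(s,145,125,100,75),z(s,290,170,140,105)])])
cv2.imwrite("pics/zoom0.png",o)
```

```text
(no output)
```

View pics/zoom0.png

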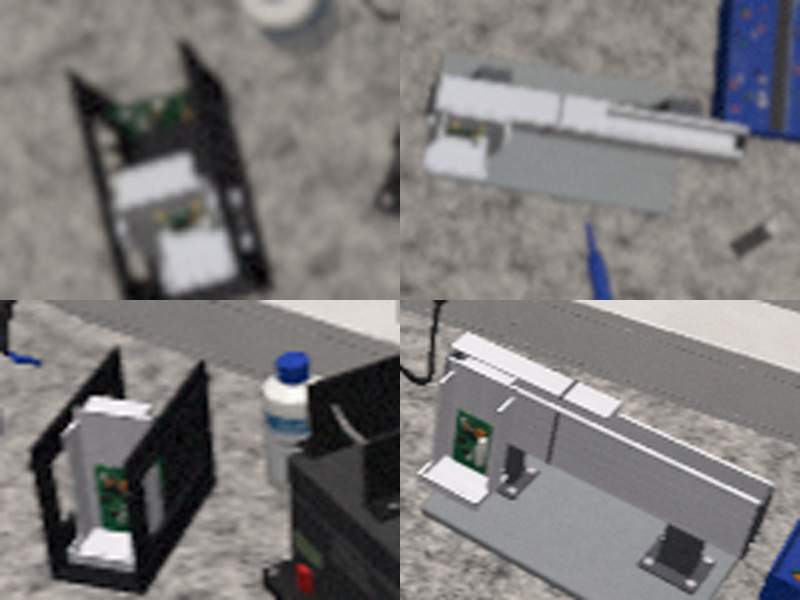

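jog_arm(
  targets="22 -33 2 0 0 -5 1;22 -33 2 0 0 -5 1;22 -33 2 0 0 -5 1;22 -33 2 0 0 -5 1;22 -33 2 0 0 -5 1;22 -33 2 0 0 -5 1;22 -33 2 0 0 -5 1;22 -33 2 0 0 -5 1;22 -33 2 0 0 -5 1;0 0 0 0 0 0 1",
  force=30,
)

```text
time: 2.58
eef_pos: [0.5029, 0.2952, 0.2508]
tcp_rot: [0.597, 0.802, 0.002, 0.002]
contact_force: [0.7, -0.4, -0.4]
opening: 0.998
```

Run:
```python
from h import *
np.set_printoptions(precision=4,suppress=True)
s=get_state();print(s["time"],s["eef_pos"],pose(s)[1],s["qpos"])
p=read_camera("wrist");cv2.imwrite("pics/w1.png",p["pixels"])
for t in ["carrier_hook","carrier_nose","rack","rinse_bottle"]:
    print(t,[(np.round(x["uv"],1).tolist(),round(x["p"],2)) for x in mark_of(t,p)[:3]])
print(p["world_from_camera"])
```

```text
2.5833 [0.5029 0.2952 0.2508] [[-0.2877  0.9577  0.0058]
 [ 0.9577  0.2877  0.0017]
 [-0.0001  0.006  -1.    ]] [ 0.3571  0.0672  1.7912 -0.0005  1.2772  0.0653]
carrier_hook [([271.9, 252.3], 0.92)]
carrier_nose [([278.9, 248.3], 0.74), ([270.4, 254.8], 0.24)]
rack [([261.4, 212.8], 0.63), ([135.5, 269.8], 0.6)]
rinse_bottle [([340.1, 279.3], 0.76)]
[[ 0.958  -0.2706 -0.0947  0.4788]
 [ 0.2866  0.9104  0.2984  0.3714]
 [ 0.0055 -0.313   0.9497  0.3939]
 [ 0.      0.      0.      1.    ]]
```

View pics/w1.png

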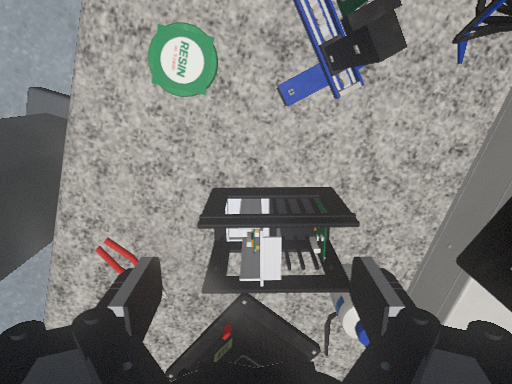

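Run:
```python
import cv2
w=cv2.imread("pics/w1.png")
cv2.imwrite("pics/w1z.png",cv2.resize(w[175:305,190:370],(800,578),interpolation=cv2.INTER_CUBIC))
```

```text
(no output)
```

View pics/w1z.png

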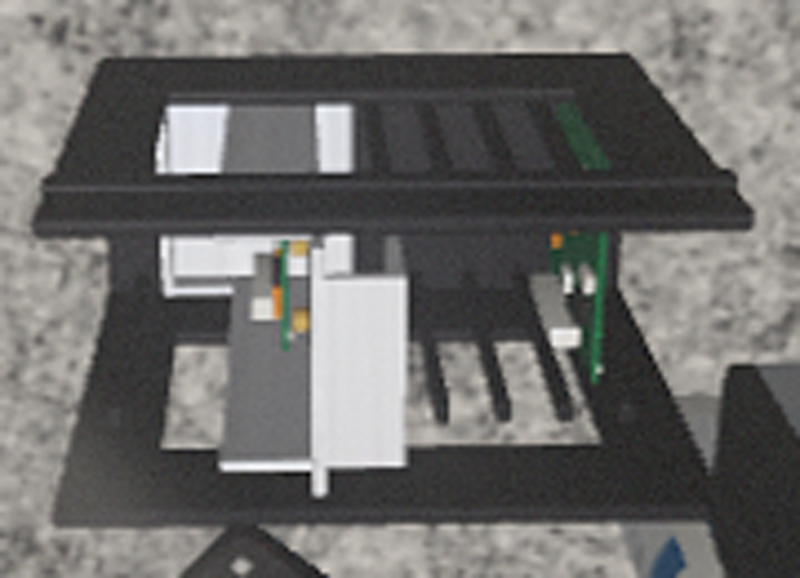

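```bash
cat > m1.py <<'E'
from h import *
np.set_printoptions(precision=4,suppress=True)
p=read_camera("wrist")
f=lambda a,b:(190+a/4.444-.4,175+b/4.444-.4)
for n,uv,z in [("flange FL",(318,275),.116),("RL",(406,275),.116),("RR",(406,466),.116),("FR",(318,466),.116),("wallL out near cam?",(40,185),.116),("wallL",(738,180),.116),("wallL in",(35,232),.116),("wallL in",(752,225),.116),("sheetR",(319,495),.116)]:
    print(n,atz(p,f(*uv),z))
E
python3 m1.py
```

```text
flange FL [0.5185 0.2532 0.116 ]
RL [0.536  0.2586 0.116 ]
RR [0.5507 0.2153 0.116 ]
FR [0.5323 0.2096 0.116 ]
wallL out near cam? [0.4583 0.2556 0.116 ]
wallL [0.5939 0.2988 0.116 ]
wallL in [0.4599 0.2452 0.116 ]
wallL in [0.6006 0.2905 0.116 ]
sheetR [0.5348 0.2027 0.116 ]
```

Run:
```python
from h import *
np.set_printoptions(precision=4,suppress=True)
p=read_camera("wrist"); print(atz(p,(271.9,252.3),.104))
t=read_camera("top"); s=read_camera("scene")
c=np.array([.5345,.234]);e=np.array([np.cos(.31),np.sin(.31)]);l=np.array([-e[1],e[0]])
for q,sc,n,box in [(t,8,"t",(140,150,80,60)),(s,6,"s",(145,125,100,75))]:
    x,y,w,h=box;im=cv2.resize(q["pixels"][y:y+h,x:x+w],None,fx=sc,fy=sc,interpolation=cv2.INTER_CUBIC)
    pts=[]
    for a,b in [(-.01,.023),(.01,.023),(.01,-.023),(-.01,-.023)]:
        u=proj(q,[*(c+a*e+b*l),.116]);pts.append([(u[0]+.5-x)*sc,(u[1]+.5-y)*sc])
    cv2.polylines(im,[np.int32(pts)],True,(0,0,255),1);cv2.imwrite(f"pics/chk_{n}.png",im)
```

```text
[0.5356 0.235  0.104 ]
```

View pics/chk_t.png

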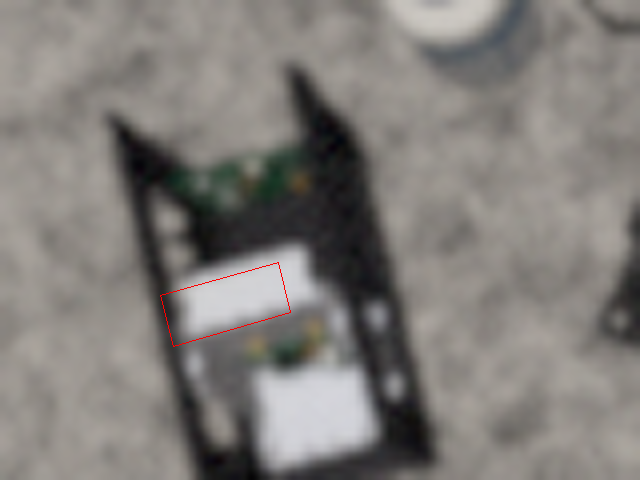

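View pics/chk_s.png

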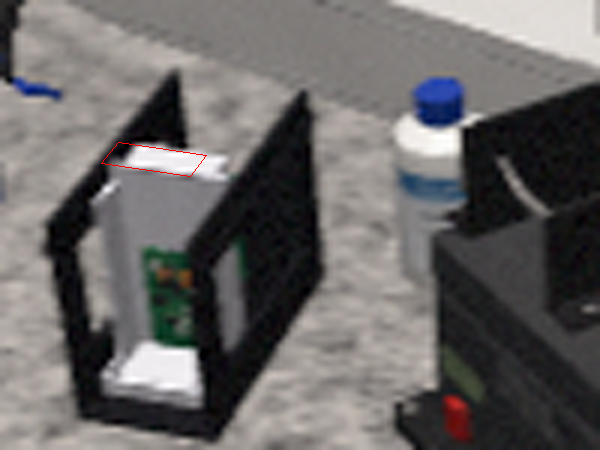

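Run:
```python
from h import *
x,r=pose()
ims=[]
for n in ["top","scene","wrist"]:
    q=read_camera(n);im=q["pixels"].copy();u=proj(q,x);
    sc=6 if n!="wrist" else 1
    im=cv2.resize(im,None,fx=sc,fy=sc,interpolation=cv2.INTER_CUBIC)
    for k,col in [(np.array([0,.0425,-.013]),(0,0,255)),(np.array([0,-.0425,-.013]),(0,255,0)),(np.array([0,.057,-.013]),(0,0,255)),(np.array([0,-.057,-.013]),(0,255,0)),(np.zeros(3),(255,0,255))]:
        v=(proj(q,x+r@k)+.5)*sc; cv2.drawMarker(im,tuple(int(a) for a in v),col,cv2.MARKER_CROSS,12,1)
    c=(u*sc).astype(int)
    if n!="wrist": im=im[max(0,c[1]-200):c[1]+200,max(0,c[0]-200):c[0]+200]; im=cv2.resize(im,(400,400))
    ims.append(im)
cv2.imwrite("pics/g1.png",np.hstack(ims[:2]));cv2.imwrite("pics/g2.png",ims[2])
```

```text
(no output)
```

View pics/g1.png

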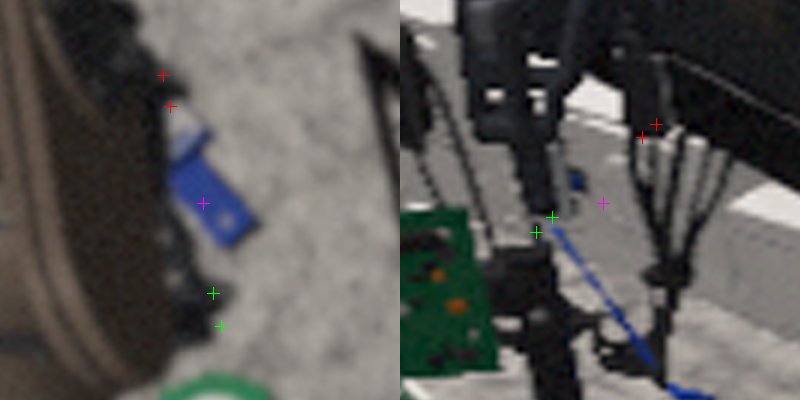

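View pics/g2.png

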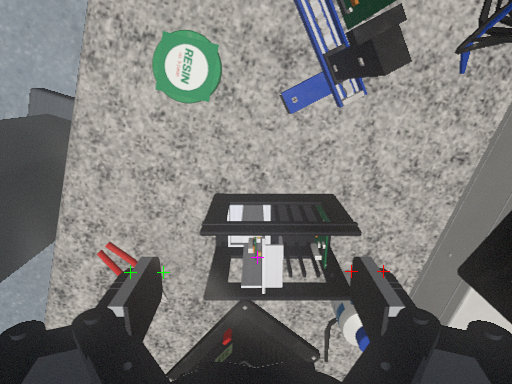

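The arm was still settling between the picture and the pose I used with it. I'll repeat the measurement with pixels and pose from the same shot.

Run:
```python
from h import *
import pickle
np.set_printoptions(precision=4,suppress=True)
s=get_state();print(s["time"],s["eef_pos"],s["dq"])
p=read_camera("wrist");pickle.dump(p,open("w2.pkl","wb"))
s=get_state();print(s["time"],s["eef_pos"],pose(s)[1])
w=p["pixels"]
cv2.imwrite("pics/w2z.png",cv2.resize(w[185:315,190:370],(800,578),interpolation=cv2.INTER_CUBIC))
for t in ["carrier_hook"]:
    for m in mark_of(t,p)[:1]: print(m["uv"],atz(p,m["uv"],.104))
```

```text
3.1833 [0.4988 0.3011 0.2499] [-0.0069 -0.0008 -0.0011  0.0004 -0.0005 -0.0023]
3.2333 [0.4989 0.3009 0.25  ] [[-0.2976  0.9547  0.0026]
 [ 0.9547  0.2976  0.0036]
 [ 0.0027  0.0036 -1.    ]]
[270.0, 260.1] [0.5369 0.2255 0.104 ]
```

View pics/w2z.png

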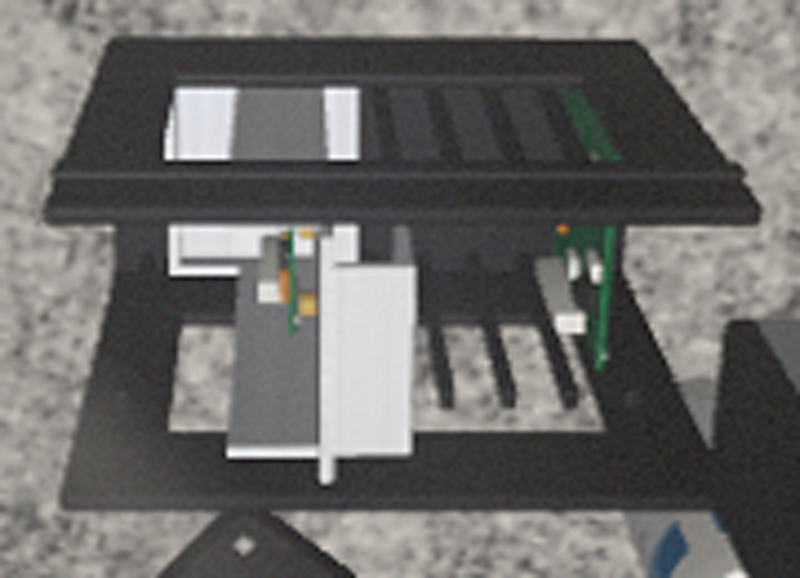

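Run:
```python
from h import *
import pickle
np.set_printoptions(precision=4,suppress=True)
p=pickle.load(open("w2.pkl","rb"))
f=lambda a,b:(190+a/4.444-.4,185+b/4.444-.4)
P=[]
for n,uv,z in [("FL",(326,265),.116),("RL",(415,265),.116),("RR",(412,455),.116),("FR",(323,455),.116),("w",(52,170),.116),("w",(742,168),.116),("wi",(45,219),.116),("wi",(758,219),.116)]:
    P.append(atz(p,f(*uv),z));print(n,P[-1])
c=np.mean(P[:4],0);print(c, np.degrees([np.arctan2(*(P[b]-P[a])[[1,0]]) for a,b in [(4,5),(6,7),(0,1),(3,2)]]), np.degrees(np.arctan2(*(P[1]-P[2])[[1,0]]))-90)
e=np.array([np.cos(.31),np.sin(.31)]);l=np.array([-e[1],e[0]])
c=c[:2]
o=[]
for n,sc,box in [("top",5,(140,150,80,60)),("scene",4,(145,125,100,75))]:
    q=read_camera(n)
    x,y,w,h=box;im=cv2.resize(q["pixels"][y:y+h,x:x+w],None,fx=sc,fy=sc,interpolation=cv2.INTER_CUBIC)
    pts=[]
    for a,b in [(-.01,.023),(.01,.023),(.01,-.023),(-.01,-.023)]:
        u=proj(q,[*(c+a*e+b*l),.116]);pts.append([(u[0]+.5-x)*sc,(u[1]+.5-y)*sc])
    cv2.polylines(im,[np.int32(pts)],True,(0,0,255),1);o.append(cv2.resize(im,(400,300)))
cv2.imwrite("pics/chk2.png",np.hstack(o))
```

```text
FL [0.5229 0.2457 0.116 ]
RL [0.5408 0.2512 0.116 ]
RR [0.555  0.2072 0.116 ]
FR [0.5363 0.2015 0.116 ]
w [0.4626 0.2497 0.116 ]
w [0.5979 0.292  0.116 ]
wi [0.4639 0.2386 0.116 ]
wi [0.6056 0.2824 0.116 ]
[0.5387 0.2264 0.116 ] [17.3693 17.1825 17.1759 17.147 ] 17.91662778390952
```

View pics/chk2.png

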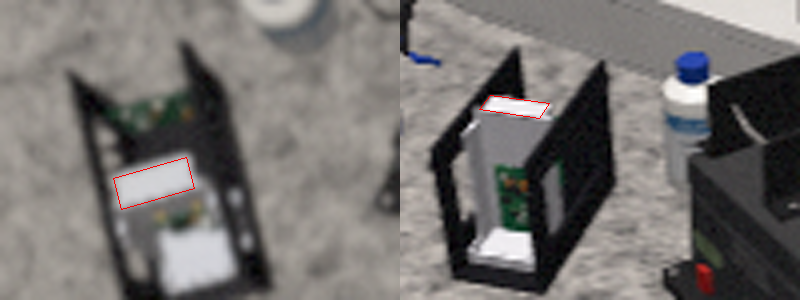

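jog_arm(
  targets="13 -25 0 0 0 0 1;13 -25 0 0 0 0 1;10 -17 -5 0 0 0 1;4 -6 -10 0 0 0 1;0 0 0 0 0 0 1;0 0 0 0 0 0 1",
)

```text
time: 3.88
eef_pos: [0.54, 0.2261, 0.2346]
tcp_rot: [0.592, 0.806, 0.003, -0.0]
contact_force: [-0.4, -0.9, 0.1]
opening: 1.002
```

```bash
cat > st.py <<'E'
from h import *
np.set_printoptions(precision=4,suppress=True)
s=get_state();x,r=pose(s);print("t",round(s["time"],2),"pos",x*1000,"yawY",np.degrees(np.arctan2(r[1,1],r[0,1])),"tilt",r[:2,2],"F",s["contact_force"].round(1),"op",round(s["opening"],3),"q",s["qpos"].round(2),"dqmax",abs(s["dq"]).max().round(3))
E
python3 st.py
```

```text
t 3.88 pos [539.9802 226.1144 234.5556] yawY 17.396536443791305 tilt [0.0034 0.0052] F [-0.4 -0.9  0.1] op 1.002 q [ 0.22  0.09  1.8   0.    1.25 -0.08] dqmax 0.024
```

jog_arm(
  targets="0 0 -30 0 0 0 0.3;0 0 -32 0 0 0 0.3;-1 0 -32 0 0 0 0.3;0 0 -25 0 0 0 0.3;0 0 -16 0 0 0 0.3;0 0 -9 0 0 0 0.3;0 0 -4 0 0 0 0.3;0 0 0 0 0 0 0.3",
)

```text
time: 4.55
eef_pos: [0.5362, 0.2339, 0.0844]
tcp_rot: [0.589, 0.808, 0.007, 0.001]
contact_force: [0.9, 0.8, 0.1]
opening: 0.652
```

```bash
python3 st.py
python3 - <<'E'
from h import *
p=read_camera("wrist");cv2.imwrite("pics/w3.png",p["pixels"])
E
```

```text
t 4.55 pos [536.1636 233.9193  84.3734] yawY 17.764971126411528 tilt [0.009  0.0099] F [0.9 0.8 0.1] op 0.652 q [ 0.23  0.25  1.91  0.01  0.97 -0.08] dqmax 0.014
```

View pics/w3.png

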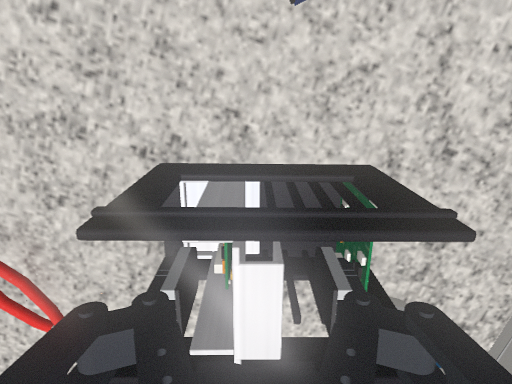

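jog_arm(
  targets="1.5 -4 0 -0.5 0.5 -0.3 0.3;1 -3 0 0 0 0 0.3;0 0 0 0 0 0 0.3",
)

```text
time: 4.85
eef_pos: [0.5417, 0.2277, 0.0892]
tcp_rot: [0.591, 0.806, 0.003, 0.002]
contact_force: [0.4, 0.1, -0.4]
opening: 0.65
```

```bash
python3 st.py
```

```text
t 4.85 pos [541.6818 227.6533  89.1784] yawY 17.50092806634463 tilt [0.0072 0.002 ] F [ 0.4  0.1 -0.4] op 0.65 q [ 0.23  0.25  1.9   0.    0.98 -0.08] dqmax 0.022
```

jog_arm(
  targets="-2 -1 -4 0 0 0 0.3;0 0 0 0 0 0 0.3;0 0 0 0 0 0 0.3",
)

```text
time: 5.1
eef_pos: [0.5418, 0.2265, 0.0879]
tcp_rot: [0.592, 0.806, 0.005, 0.004]
contact_force: [0.6, -0.1, 0.8]
opening: 0.654
```

```bash
python3 st.py
```

```text
t 5.1 pos [541.8197 226.4577  87.8738] yawY 17.4358463938903 tilt [0.0127 0.0033] F [ 0.6 -0.1  0.8] op 0.654 q [ 0.22  0.25  1.91  0.    0.97 -0.08] dqmax 0.008
```

jog_arm(
  targets="-3 -1 -3 0 0.7 0 0.3;0 0 -1 0 0 0 0.3",
)

```text
time: 5.27
eef_pos: [0.5388, 0.2253, 0.0843]
tcp_rot: [0.592, 0.806, 0.002, -0.001]
contact_force: [0.1, -0.3, 0.3]
opening: 0.646
```

```bash
python3 st.py
```

```text
t 5.27 pos [538.8481 225.3448  84.2675] yawY 17.422446963093112 tilt [0.0006 0.0036] F [ 0.1 -0.3  0.3] op 0.646 q [ 0.22  0.25  1.91  0.    0.98 -0.09] dqmax 0.033
```

Good. Now I'll close the jaws.

jog_arm(
  targets="0 0 0 0 0 0 -1;0 0 0 0 0 0 -1;0 0 0 0 0 0 -1;0 0 0 0 0 0 -1;0 0 0 0 0 0 -1;0 0 0 0 0 0 -1",
  force=40,
)

```text
time: 5.77
eef_pos: [0.5385, 0.2252, 0.0836]
tcp_rot: [0.592, 0.806, 0.001, -0.001]
contact_force: [0.7, 0.2, 0.3]
opening: 0.224
```

```bash
python3 st.py
python3 - <<'E'
from h import *
p=read_camera("wrist");cv2.imwrite("pics/w4.png",p["pixels"])
E
```

```text
t 5.77 pos [538.525  225.224   83.5637] yawY 17.42206151535292 tilt [-0.0006  0.0033] F [0.7 0.2 0.3] op 0.224 q [ 0.22  0.25  1.91  0.    0.98 -0.09] dqmax 0.001
```

View pics/w4.png

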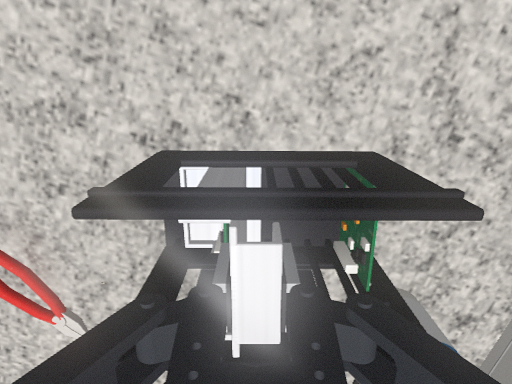

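jog_arm(
  targets="0 0 8 0 0 0 -1;0 0 10 0 0 0 -1;0 0 10 0 0 0 -1;0 0 10 0 0 0 -1",
)

```text
time: 6.15
eef_pos: [0.5351, 0.2245, 0.1201]
tcp_rot: [0.592, 0.806, -0.002, -0.004]
contact_force: [0.3, -0.4, -2.4]
opening: 0.229
```

```bash
python3 st.py
```

```text
t 6.15 pos [535.1126 224.5107 120.1425] yawY 17.423300038626905 tilt [-0.0096  0.0014] F [ 0.3 -0.4 -2.4] op 0.229 q [ 0.22  0.2   1.89  0.    1.05 -0.09] dqmax 0.238
```

jog_arm(
  targets="2 0 10 0 -0.5 0 -1;2 0 11 0 -0.2 0 -1;1 0 12 0 0 0 -1;1 0 12 0 0 0 -1;1 0 12 0 0 0 -1",
)

```text
time: 6.57
eef_pos: [0.5427, 0.2246, 0.1846]
tcp_rot: [0.592, 0.806, 0.003, 0.002]
contact_force: [-1.1, -0.3, -2.6]
opening: 0.232
```

```bash
python3 st.py
```

```text
t 6.57 pos [542.6509 224.6253 184.6263] yawY 17.433491651065264 tilt [0.0061 0.0019] F [-1.1 -0.3 -2.6] op 0.232 q [ 0.22  0.13  1.84  0.    1.16 -0.08] dqmax 0.293
```

jog_arm(
  targets="-1 0 12 0 0.3 0 -1;-1 0 14 0 0 0 -1;-2 0 14 0 0 0 -1;-6 0 8 0 0 0 -1;0 0 0 0 0 0 -1",
)

```text
time: 6.98
eef_pos: [0.5347, 0.225, 0.2437]
tcp_rot: [0.592, 0.806, 0.005, 0.003]
contact_force: [0.4, -0.1, -1.3]
opening: 0.226
```

```bash
python3 st.py
python3 - <<'E'
from h import *
np.set_printoptions(precision=4,suppress=True)
for n in ["top","scene"]:
    p=read_camera(n);cv2.imwrite(f"pics/{n}5.png",p["pixels"])
    for m in mark_of("clear_bench",p)[:2]: print(n,m["uv"],m["p"],atz(p,m["uv"],0))
    if n=="top":
        for uv in [(262,211),(281,184),(217,187),(232,152)]: print(uv,atz(p,uv,.18),atz(p,uv,0))
        im=p["pixels"][130:290,190:330]
        cv2.imwrite("pics/t5z.png",cv2.resize(im,(700,600)[:2] if 0 else (525,600),interpolation=cv2.INTER_CUBIC))
E
```

```text
t 6.98 pos [534.7109 224.9642 243.6913] yawY 17.409853101774114 tilt [0.0098 0.004 ] F [ 0.4 -0.1 -1.3] op 0.226 q [ 0.22  0.06  1.81  0.    1.26 -0.08] dqmax 0.022
top [266.0, 225.9] 0.71 [ 0.4326 -0.0673  0.    ]
top [154.2, 179.3] 0.31 [0.5792 0.3134 0.    ]
(262, 211) [ 0.4648 -0.0528  0.18  ] [ 0.4815 -0.0528  0.    ]
(281, 184) [ 0.5429 -0.1047  0.18  ] [ 0.5739 -0.1142  0.    ]
(217, 187) [0.5297 0.0764 0.18  ] [0.5583 0.1001 0.    ]
(232, 152) [0.6327 0.0377 0.18  ] [0.6802 0.0543 0.    ]
scene [240.2, 244.2] 0.91 [ 0.4222 -0.0785  0.    ]
scene [172.4, 109.4] 0.4 [0.9208 0.5735 0.    ]
```

View pics/t5z.png

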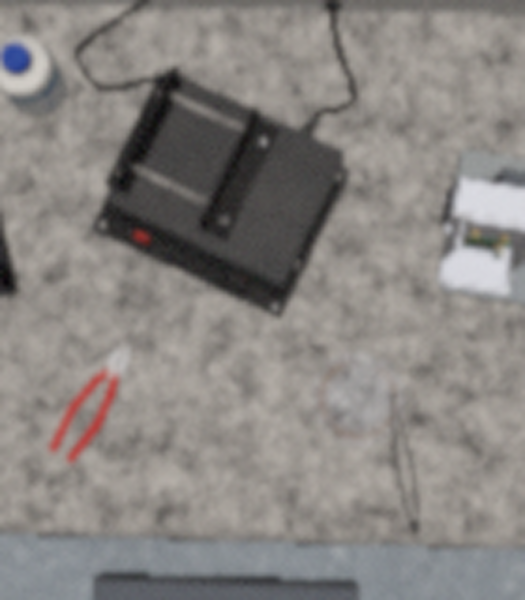

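View pics/scene5.png

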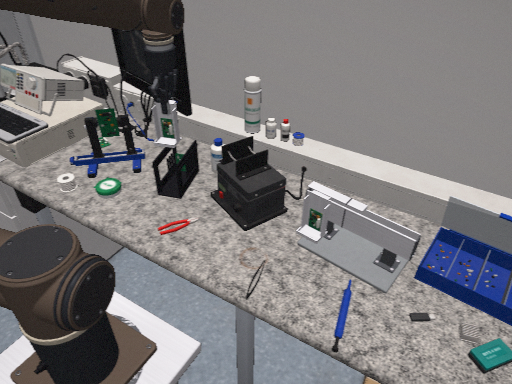

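jog_arm(
  targets="-22 -22 0 0 0.5 -3 -1;-24 -24 0 0 0 -3 -1;-24 -26 0 0 0 -3 -1;-18 -32 0 0 0 -3 -1;-6 -35 0 0 0 -2 -1;0 -35 0 0 0 -2 -1;0 -35 0 0 0 -1 -1;0 -30 0 0 0 0 -1",
)

```text
time: 7.85
eef_pos: [0.4295, -0.0172, 0.2275]
tcp_rot: [0.706, 0.708, -0.005, -0.01]
contact_force: [0.7, 1.3, -1.7]
opening: 0.224
```

```bash
python3 st.py
python3 - <<'E'
from h import *
p=read_camera("scene")
for uv in [(260,233),(258,222)]: print(atz(p,uv,0))
p=read_camera("wrist");cv2.imwrite("pics/w6.png",p["pixels"])
E
```

```text
t 7.85 pos [429.5143 -17.2145 227.4613] yawY 0.23044210064107862 tilt [-0.0219  0.0069] F [ 0.7  1.3 -1.7] op 0.224 q [-0.28 -0.27  2.14  0.    1.29 -0.28] dqmax 0.856
[ 0.48474166 -0.10034744  0.        ]
[ 0.51912492 -0.07363309  0.        ]
```

View pics/w6.png

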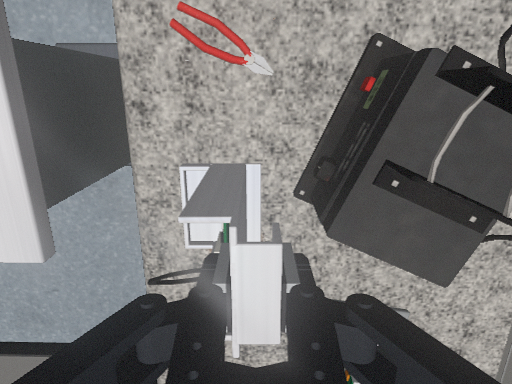

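```bash
python3 st.py
python3 - <<'E'
from h import *
import pickle
p=read_camera("wrist");cv2.imwrite("pics/w7.png",p["pixels"]);pickle.dump(p,open("w7.pkl","wb"))
for m in mark_of("clear_bench",p)[:2]: print(m["uv"],m["p"],atz(p,m["uv"],0))
E
python3 st.py
```

```text
t 7.95 pos [429.9857 -19.0833 227.4598] yawY -0.053425997856941555 tilt [-0.0222  0.0057] F [-0.8  0.7 -2.3] op 0.225 q [-0.28 -0.26  2.14 -0.    1.29 -0.28] dqmax 0.071
t 8.05 pos [430.217  -16.0976 227.6348] yawY 0.13249135113758198 tilt [-0.0221  0.008 ] F [-0.2  0.6 -2.1] op 0.227 q [-0.27 -0.26  2.14  0.    1.29 -0.28] dqmax 0.041
```

View pics/w7.png

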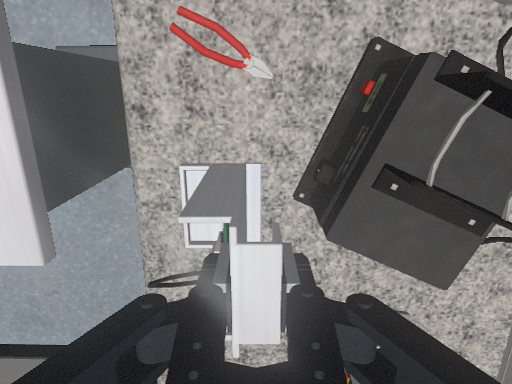

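Run:
```python
from h import *
import pickle
np.set_printoptions(precision=4,suppress=True)
p=pickle.load(open("w7.pkl","rb"))
for uv,z in [((297,197),0.005),((328,236),.15),((328,236),.18),((403,57),.01),((378,40),.01),((445,285),.18),((128,160),0)]: print(uv,z,atz(p,uv,z))
```

```text
(297, 197) 0.005 [ 0.4727 -0.0614  0.005 ]
(328, 236) 0.15 [ 0.4807 -0.0433  0.15  ]
(328, 236) 0.18 [ 0.4742 -0.0293  0.18  ]
(403, 57) 0.01 [0.5733 0.0894 0.01  ]
(378, 40) 0.01 [0.5465 0.1052 0.01  ]
(445, 285) 0.18 [ 0.5534 -0.0641  0.18  ]
(128, 160) 0 [ 0.2764 -0.019   0.    ]
```

jog_arm(
  targets="2 -14 0 -0.3 -0.6 -6 -1;2 -16 0 0 -0.5 -6 -1;1 -16 -5 0 0 -6 -1;1 -14 -10 0 0 -6 -1;0 -4 -12 0 0 -4 -1;0 0 -12 0 0 -1 -1;0 0 0 0 0 0 -1",
)

```text
time: 8.63
eef_pos: [0.4366, -0.0741, 0.1844]
tcp_rot: [0.864, 0.503, 0.002, -0.005]
contact_force: [0.3, -0.5, -2.8]
opening: 0.222
```

```bash
python3 st.py
```

```text
t 8.63 pos [436.5743 -74.0919 184.3728] yawY -29.562804002457696 tilt [-0.0019  0.0107] F [ 0.3 -0.5 -2.8] op 0.222 q [-0.4  -0.2   2.17  0.01  1.18  0.11] dqmax 0.024
```

jog_arm(
  targets="0 -4 -12 -0.6 0 0 -1;0 -4 -16 0 0 0 -1;0 0 -18 0 0 0 -1;0 0 -16 0 0 0 -1;0 0 -12 0 0 0 -1;0 0 -8 0 0 0 -1;0 0 -4 0 0 0 -1",
)

```text
time: 9.22
eef_pos: [0.4393, -0.0747, 0.0975]
tcp_rot: [0.859, 0.511, 0.0, -0.001]
contact_force: [-0.5, -0.5, -2.6]
opening: 0.227
```

```bash
python3 st.py;  python3 - <<'E'
from h import *
o=[]
p=read_camera("scene");o.append(cv2.resize(p["pixels"][170:290,170:330],(533,400)))
cv2.imwrite("pics/s8.png",o[0])
E
```

```text
t 9.22 pos [439.2972 -74.6523  97.5192] yawY -28.508573526683477 tilt [0.0002 0.0014] F [-0.5 -0.5 -2.6] op 0.227 q [-0.4  -0.07  2.23  0.    0.98  0.1 ] dqmax 0.105
```

View pics/s8.png

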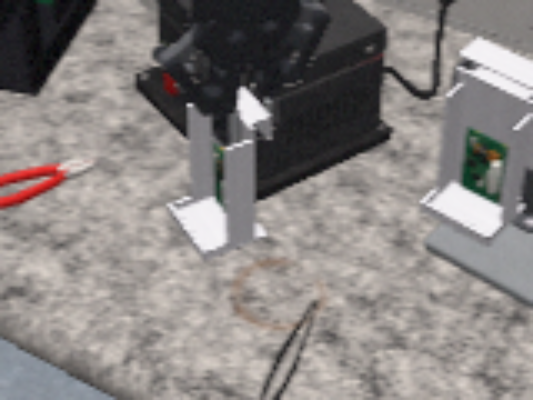

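jog_arm(
  targets="-2 -3 -8 0 0 0 -1;0 -2 -6 0 0 0 -1;0 0 -3 0 0 0 -1;0 0 -1 0 0 0 -1",
)

```text
time: 9.6
eef_pos: [0.4387, -0.0797, 0.0797]
tcp_rot: [0.859, 0.512, 0.001, 0.001]
contact_force: [0.3, 0.4, -2.0]
opening: 0.224
```

```bash
python3 st.py
```

```text
t 9.6 pos [438.673  -79.6947  79.7425] yawY -28.36124961637424 tilt [0.0032 0.0003] F [ 0.3  0.4 -2. ] op 0.224 q [-0.41 -0.04  2.24  0.    0.94  0.08] dqmax 0.033
```

jog_arm(
  targets="0 0 -1.5 0 0.2 0 -1;0 0 -1.5 0 0 0 -1;0 0 -1 0 0 0 -1",
)

```text
time: 9.85
eef_pos: [0.4394, -0.0804, 0.0775]
tcp_rot: [0.859, 0.512, -0.0, -0.0]
contact_force: [-4.4, 1.4, 8.0]
opening: 0.224
```

```bash
python3 st.py
```

```text
t 9.85 pos [439.3742 -80.4367  77.4574] yawY -28.37906530627751 tilt [-0.0009  0.0002] F [-4.4  1.4  8. ] op 0.224 q [-0.41 -0.03  2.24 -0.    0.94  0.09] dqmax 0.014
```

Contact with the bench: Fz is +8 N. I'll open the jaws part-way.

jog_arm(
  targets="0 0 0.5 0 0 0 -0.3;0 0 0 0 0 0 0;0 0 0 0 0 0 0;0 0 0 0 0 0 0",
)

```text
time: 10.18
eef_pos: [0.4417, -0.0814, 0.08]
tcp_rot: [0.859, 0.512, 0.002, 0.002]
contact_force: [-0.9, -0.7, -0.5]
opening: 0.5
```

```bash
python3 st.py;  python3 - <<'E'
from h import *
p=read_camera("scene");cv2.imwrite("pics/s9.png",cv2.resize(p["pixels"][170:290,170:330],(533,400)))
p=read_camera("wrist");cv2.imwrite("pics/w9.png",p["pixels"])
E
```

```text
t 10.18 pos [441.6777 -81.4293  80.0158] yawY -28.40184994255795 tilt [ 0.0051 -0.0022] F [-0.9 -0.7 -0.5] op 0.5 q [-0.41 -0.03  2.23  0.    0.94  0.09] dqmax 0.007
```

View pics/w9.png

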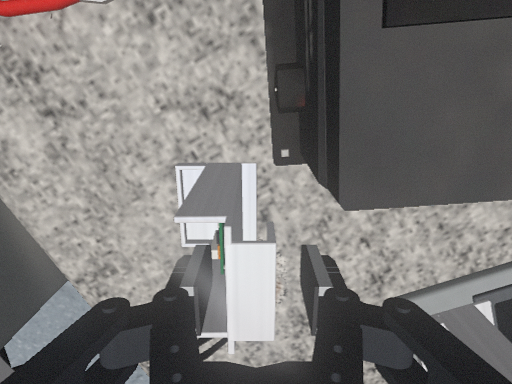

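jog_arm(
  targets="0 0 10 0 0.3 0 0;0 0 20 0 0 0 0;0 0 25 0 0 0 0;0 0 25 0 0 0 0;0 0 20 0 0 6 0.5;0 0 10 0 0 7 1;0 0 0 0 0 7 1;0 0 0 0 0 7 1;0 0 0 0 0 7 1;0 0 0 0 0 7 1",
)

```text
time: 11.12
eef_pos: [0.4398, -0.0805, 0.1949]
tcp_rot: [0.618, 0.786, -0.003, 0.003]
contact_force: [0.0, 0.4, 0.6]
opening: 1.001
```

jog_arm(
  targets="0 0 0 0 0 7 1;0 0 0 0 0 7 1;0 0 0 0 0 7 1;0 0 0 0 0 7 1;0 0 0 0 0 7 1;0 0 0 0 0 7 1;0 0 0 0 0 4 1;0 0 0 0 0 0 1;0 0 0 0 0 0 1",
)

```text
time: 11.87
eef_pos: [0.4393, -0.0801, 0.1942]
tcp_rot: [0.251, 0.968, -0.001, 0.004]
contact_force: [-0.6, -1.4, -0.2]
opening: 1.002
```

```bash
python3 st.py;  python3 - <<'E'
from h import *
import pickle
p=read_camera("wrist");cv2.imwrite("pics/w10.png",p["pixels"]);pickle.dump(p,open("w10.pkl","wb"))
np.set_printoptions(precision=4,suppress=True)
for t,z in [("carrier_center",.055),("carrier_side",.083),("carrier_hook",.098)]:
    for m in mark_of(t,p)[:2]: print(t,m["uv"],m["p"],atz(p,m["uv"],z))
p=read_camera("scene");cv2.imwrite("pics/s10.png",p["pixels"])
E
python3 st.py
```

```text
t 11.87 pos [439.2723 -80.0731 194.1962] yawY 60.922662080901105 tilt [ 0.0071 -0.0044] F [-0.6 -1.4 -0.2] op 1.002 q [-0.41 -0.21  2.16 -0.    1.18 -1.47] dqmax 0.009
carrier_center [258.6, 159.0] 0.58 [ 0.4237 -0.0695  0.055 ]
carrier_side [256.5, 167.4] 0.93 [ 0.4233 -0.0714  0.083 ]
carrier_side [259.8, 157.7] 0.17 [ 0.4177 -0.0654  0.083 ]
carrier_hook [256.7, 199.0] 0.96 [ 0.4419 -0.0816  0.098 ]
carrier_hook [401.8, 32.1] 0.56 [0.3867 0.0581 0.098 ]
t 12.12 pos [439.3597 -80.1049 194.3017] yawY 60.976073625272655 tilt [ 0.0072 -0.0044] F [0.4 0.1 0.1] op 0.996 q [-0.41 -0.21  2.16 -0.    1.18 -1.47] dqmax 0.006
```

View pics/w10.png

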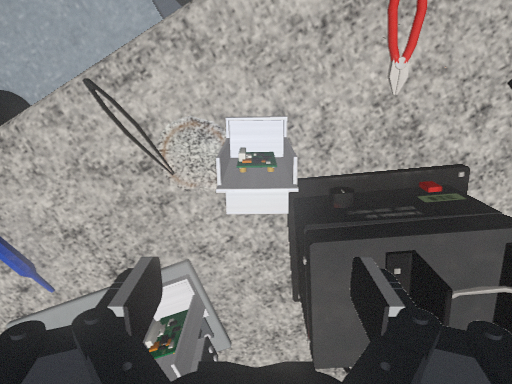

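View pics/s10.png

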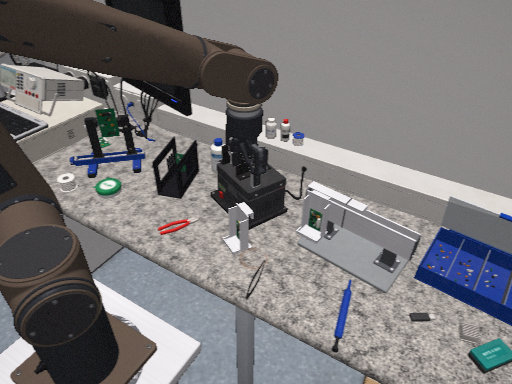

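jog_arm(
  targets="-8 4 0 0.2 0.4 0 1;-8 4 -6 0 0 0 1;-3 2 -12 0 0 0 1;0 0 -15 0 0 0 1;0 0 0 0 0 0 1",
)

```text
time: 12.53
eef_pos: [0.4176, -0.0686, 0.1589]
tcp_rot: [0.251, 0.968, -0.0, 0.0]
contact_force: [-1.3, -0.3, -1.0]
opening: 0.999
```

```bash
python3 st.py
```

```text
t 12.53 pos [417.6423 -68.6107 158.8934] yawY 60.89644448665992 tilt [ 0.0004 -0.0009] F [-1.3 -0.3 -1. ] op 0.999 q [-0.4  -0.22  2.24 -0.    1.13 -1.47] dqmax 0.037
```

jog_arm(
  targets="2 -1 -14 0 0 0 1;1 0 -15 0 0 0 1;0 0 -15 0 0 0 1;0 0 -10 0 0 0 1;0 0 0 0 0 0 1",
)

```text
time: 12.95
eef_pos: [0.4183, -0.0682, 0.1015]
tcp_rot: [0.251, 0.968, -0.0, -0.0]
contact_force: [-0.5, -0.4, 0.3]
opening: 0.996
```

```bash
python3 st.py;  python3 - <<'E'
from h import *
p=read_camera("wrist");cv2.imwrite("pics/w11.png",p["pixels"])
E
```

```text
t 12.95 pos [418.3467 -68.2197 101.518 ] yawY 60.884585966294104 tilt [-0.0008 -0.0003] F [-0.5 -0.4  0.3] op 0.996 q [-0.4  -0.13  2.28 -0.    1.   -1.46] dqmax 0.016
```

View pics/w11.png

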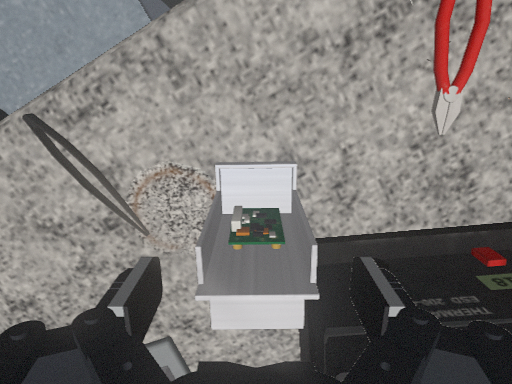

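jog_arm(
  targets="2 -1 -12 0 0 0 1;1 -1 -12 0 0 0 1;0 0 -9 0 0 0 1;0 0 -5 0 0 0 1;0 0 -1 0 0 0 1",
)

```text
time: 13.42
eef_pos: [0.4243, -0.0712, 0.0659]
tcp_rot: [0.251, 0.968, -0.001, 0.004]
contact_force: [-0.2, 0.2, 0.1]
opening: 1.002
```

```bash
python3 st.py
```

```text
t 13.42 pos [424.2753 -71.2006  65.8713] yawY 60.899715094750555 tilt [ 0.0069 -0.0036] F [-0.2  0.2  0.1] op 1.002 q [-0.4  -0.05  2.28 -0.    0.9  -1.47] dqmax 0.022
```

jog_arm(
  targets="-3 1 -4 0.2 0.4 0 1;-1 0 -2 0 0 0 1;0 0 0 0 0 0 1",
)

```text
time: 13.67
eef_pos: [0.4206, -0.0703, 0.0605]
tcp_rot: [0.251, 0.968, -0.0, 0.0]
contact_force: [0.3, -0.2, -0.0]
opening: 0.996
```

```bash
python3 st.py
```

```text
t 13.67 pos [420.5992 -70.2791  60.4656] yawY 60.907297645663924 tilt [ 0.0008 -0.0004] F [ 0.3 -0.2 -0. ] op 0.996 q [-0.4  -0.05  2.29 -0.    0.9  -1.47] dqmax 0.009
```

jog_arm(
  targets="0 0 0 0 0 0 0;0 0 0 0 0 0 0;0 0 0 0 0 0 0;0 0 0 0 0 0 0;0 0 0 0 0 0 0;0 0 0 0 0 0 0",
  force=35,
)

```text
time: 14.17
eef_pos: [0.421, -0.0703, 0.0613]
tcp_rot: [0.251, 0.968, -0.0, 0.001]
contact_force: [0.9, -0.0, -0.1]
opening: 0.699
```

```bash
python3 st.py
python3 - <<'E'
from h import *
import pickle
p=read_camera("wrist");cv2.imwrite("pics/w12.png",p["pixels"])
pickle.dump((p,get_state()),open("w12.pkl","wb"))
E
```

```text
t 14.17 pos [420.9607 -70.3483  61.2906] yawY 60.91298054665452 tilt [ 0.0024 -0.001 ] F [ 0.9 -0.  -0.1] op 0.699 q [-0.4  -0.05  2.29  0.    0.9  -1.47] dqmax 0.002
```

View pics/w12.png

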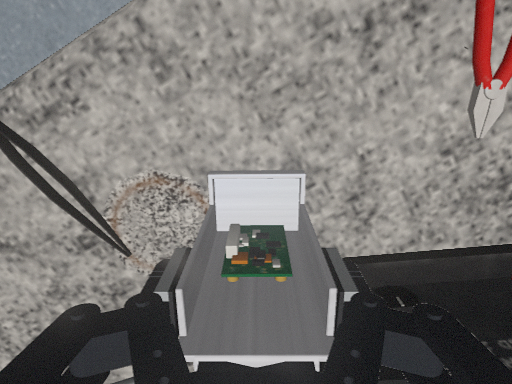

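jog_arm(
  targets="0 0 10 0 0 0 0;0 0 15 0 0 0 0;0 0 25 0 0 0 0;0 0 30 0 0 0 0;0 0 30 0 0 0 0;0 -20 20 0 0 5 0;0 -30 0 0 0 5 0;0 -30 0 0 0 5 0;0 -30 0 0 0 5 0;0 -20 0 0 0 5 0",
)

```text
time: 15.05
eef_pos: [0.415, -0.1993, 0.2009]
tcp_rot: [0.022, 1.0, -0.003, -0.002]
contact_force: [1.7, -0.1, -2.2]
opening: 0.698
```

jog_arm(
  targets="0 -25 0 0 0 0 0;0 -20 0 0 0 0 0;0 -10 0 0 0 0 0;0 0 0 0 0 0 0;0 0 0 0 0 0 0",
)

```text
time: 15.47
eef_pos: [0.4132, -0.2599, 0.203]
tcp_rot: [0.023, 1.0, -0.003, -0.003]
contact_force: [0.4, -0.3, -2.2]
opening: 0.7
```

```bash
python3 st.py
python3 - <<'E'
from h import *
import pickle
D={}
for n in ["wrist","scene","top"]:
    p=read_camera(n);D[n]=p
    cv2.imwrite(f"pics/{n}13.png",p["pixels"])
pickle.dump(D,open("d13.pkl","wb"))
np.set_printoptions(precision=4,suppress=True)
for n in D:
  for t,z in [("bay",.145),("line",.145),("keeper",.155),("rail",0),("parked_carrier",.03),("desolder_pump",0)]:
    for m in mark_of(t,D[n])[:1]: print(n,t,np.round(m["uv"],1),round(m["p"],2),atz(D[n],m["uv"],z))
E
python3 st.py
```

```text
t 15.47 pos [ 413.2228 -259.8838  203.0124] yawY 87.37716397478708 tilt [-0.0051 -0.0057] F [ 0.4 -0.3 -2.2] op 0.7 q [-0.77 -0.11  2.05 -0.01  1.2  -2.29] dqmax 0.01
wrist rail [193.9 257.9] 0.78 [ 0.521  -0.3403  0.    ]
wrist desolder_pump [139.7 121. ] 0.86 [ 0.3602 -0.3798  0.    ]
scene bay [385.2 227.7] 0.88 [ 0.5102 -0.396   0.145 ]
scene line [343.6 207.3] 0.93 [ 0.5273 -0.2943  0.145 ]
scene keeper [340.2 309.9] 0.69 [ 0.2528 -0.3928  0.155 ]
scene rail [352.3 258.7] 0.8 [ 0.5272 -0.3405  0.    ]
scene desolder_pump [341.9 312.8] 0.63 [ 0.365  -0.3766  0.    ]
top bay [381.5 195.8] 0.56 [ 0.5215 -0.3993  0.145 ]
top line [345.5 193.2] 0.82 [ 0.5265 -0.2949  0.145 ]
top keeper [335.6 185.5] 0.57 [ 0.5468 -0.2641  0.155 ]
top rail [348.8 201.1] 0.79 [ 0.522  -0.3403  0.    ]
top parked_carrier [315.6 195. ] 0.61 [ 0.5354 -0.2255  0.03  ]
top desolder_pump [360.4 251.1] 0.42 [ 0.3591 -0.3761  0.    ]
t 16.52 pos [ 413.508  -260.2142  203.0922] yawY 87.4357305294249 tilt [-0.0045 -0.007 ] F [-0.2 -0.6 -1.9] op 0.696 q [-0.77 -0.11  2.05 -0.01  1.2  -2.29] dqmax 0.002
```

View pics/wrist13.png

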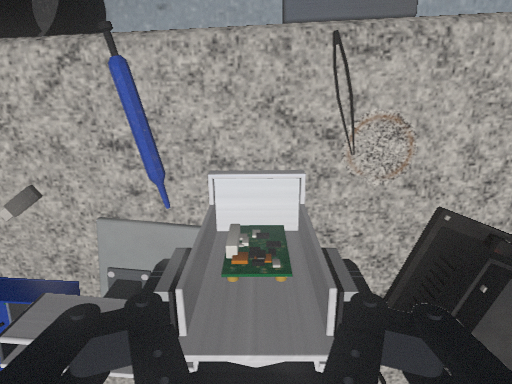

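View pics/scene13.png

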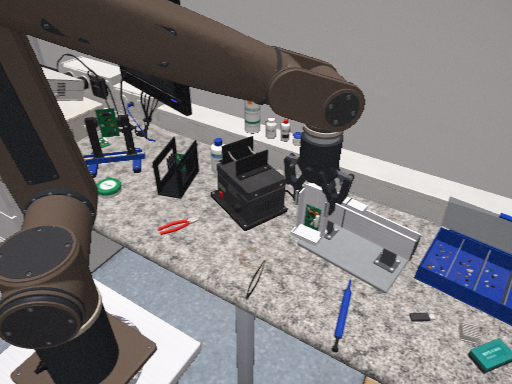

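```bash
cat > ov.py <<'E'
from h import *
import pickle,sys
def railpts(bx,by,yaw):
    e=np.array([np.cos(yaw),np.sin(yaw)]);l=np.array([-e[1],e[0]])
    o=np.array([bx,by])+.057*l
    return lambda x,y,z:np.array([*(o+x*e+y*l),z])
def draw(q,box,sc,f):
    x0,y0,w,h=box
    im=cv2.resize(q["pixels"][y0:y0+h,x0:x0+w],None,fx=sc,fy=sc,interpolation=cv2.INTER_CUBIC)
    def L(a,b,c):
        P=[tuple(int(v) for v in (proj(q,f(*t))+.5-[x0,y0])*sc) for t in (a,b)]
        cv2.line(im,P[0],P[1],c,1,cv2.LINE_AA)
    L((0,-.12,.145),(0,.15,.145),(0,0,255));L((.026,-.12,.147),(.026,.15,.147),(0,255,0))
    L((0,-.12,.085),(0,.15,.085),(255,0,0));L((0,.045,.085),(0,.045,.145),(255,0,255));L((0,-.12,.085),(0,-.12,.145),(255,0,255))
    L((0,.15,.085),(0,.15,.145),(255,0,255));L((0,.005,.158),(.026,.005,.158),(255,255,0));L((0,-.057,.145),(.026,-.057,.145),(0,255,255))
    return im
if __name__=="__main__":
    bx,by,yaw=[float(a) for a in sys.argv[1:4]]
    D=pickle.load(open("d13.pkl","rb"));f=railpts(bx,by,np.radians(yaw))
    t0=dict(D["top"]);t0["pixels"]=cv2.imread("pics/top0.png")
    s0=dict(D["scene"]);s0["pixels"]=cv2.imread("pics/scene0.png")
    cv2.imwrite("pics/ov_t.png",draw(t0,(298,165,115,65),6.9,f));cv2.imwrite("pics/ov_s.png",draw(s0,(290,175,135,100),5.9,f))
E
python3 ov.py .5235 -.398 -3
```

```text
(no output)
```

View pics/ov_t.png

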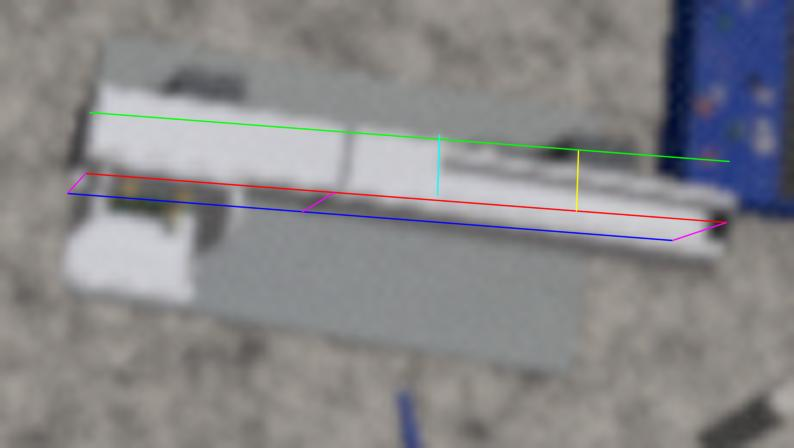

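View pics/ov_s.png

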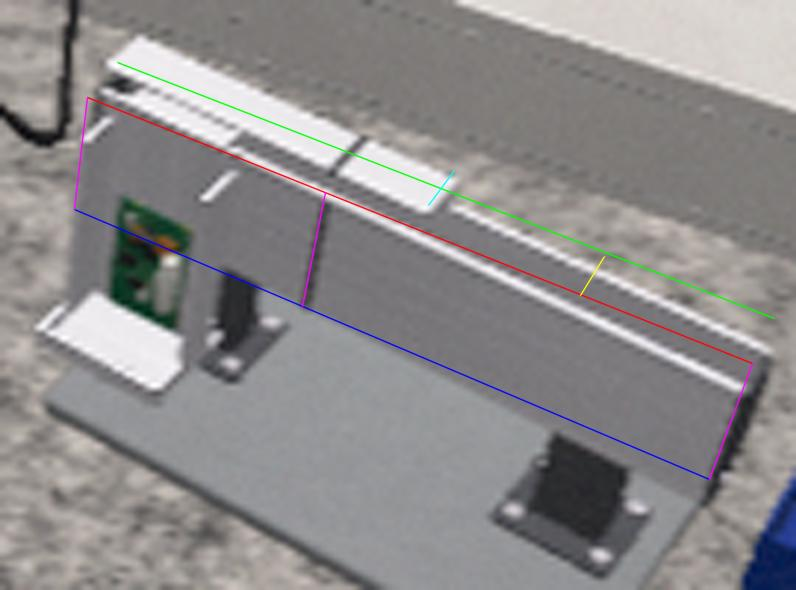

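```bash
cat > fit.py <<'E'
from ov import *
from scipy.optimize import least_squares
D=pickle.load(open("d13.pkl","rb"))
S=[((0,-.12,.145),(742,390)),((0,-.12,.085),(708,503)),((0,.045,.145),(325,196)),((0,.045,.085),(308,304)),((.026,-.12,.147),(770,350))]
T=[((.026,-.12,.147),(737,192)),((0,-.12,.145),(722,250))]
def res(v):
    f=railpts(v[0],v[1],v[2]);r=[]
    for c,sc,o,q in [(S,5.9,(290,175),D["scene"]),(T,6.9,(298,165),D["top"])]:
        for a,b in c: r+=list(proj(q,f(*a))-(np.array(b)/sc+np.array(o)-.5))
    return r
s=least_squares(res,[.52,-.398,-.1]);print(s.x,np.degrees(s.x[2]),np.round(s.fun,1))
E
python3 fit.py; python3 ov.py $(python3 -c "
import runpy,numpy as np
" ) .516 -.397 -7 2>/dev/null
```

```text
[ 0.51509636 -0.3987904  -0.13661851] -7.827663850491075 [ 0.3 -0.5 -1.2  0.   0.7 -0.3 -0.3  0.7  0.4 -1.1 -0.   0.3  0.9  0.7]
```

```bash
python3 ov.py .5151 -.3988 -7.8
```

```text
(no output)
```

View pics/ov_t.png

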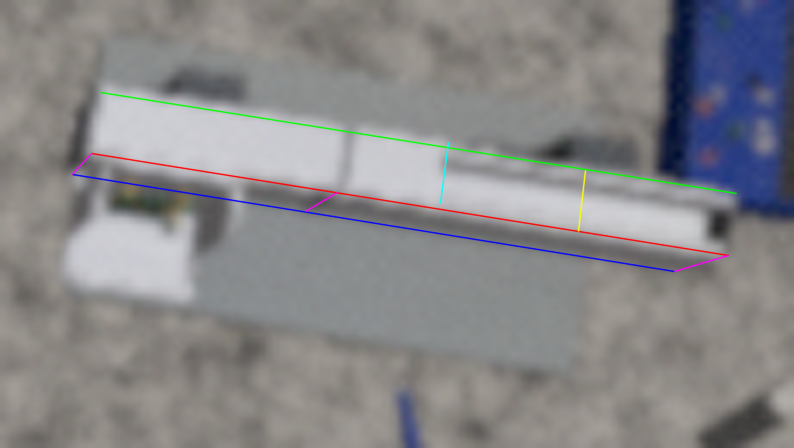

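View pics/ov_s.png

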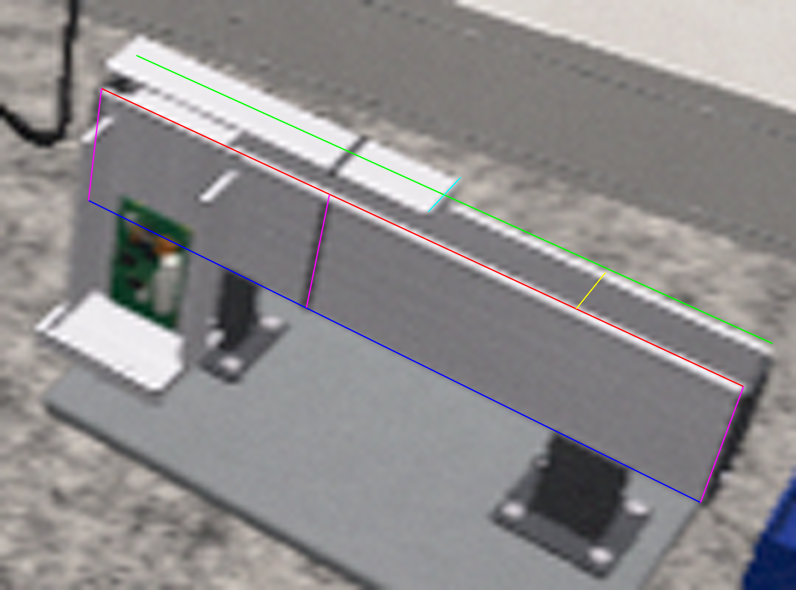

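jog_arm(
  targets="5 -25 0 0 -0.3 -3 0;8 -30 0 -0.3 0 -2 0;12 -30 0 0 0 0 0;15 -22 0 0 0 0 0;15 -12 0 0 0 0 0;10 -6 0 0 0 0 0;0 0 0 0 0 0 0;0 0 0 0 0 0 0",
)

```text
time: 17.18
eef_pos: [0.4801, -0.3907, 0.2015]
tcp_rot: [0.068, 0.998, -0.005, -0.0]
contact_force: [-0.1, 0.4, -2.0]
opening: 0.696
```

```bash
python3 st.py
```

```text
t 17.18 pos [ 480.0902 -390.729   201.4567] yawY 82.19346095209117 tilt [-0.001  -0.0107] F [-0.1  0.4 -2. ] op 0.696 q [-0.84  0.19  1.75 -0.01  1.2  -2.28] dqmax 0.024
```

jog_arm(
  targets="4 0 -12 0.4 0 0 0;6 0 -14 0.3 0 0 0;4 0 -14 0 0 0 0;2 0 -10 0 0 0 0;0 0 0 0 0 0 0;0 0 0 0 0 0 0",
)

```text
time: 17.68
eef_pos: [0.493, -0.3866, 0.1433]
tcp_rot: [0.068, 0.998, 0.004, -0.006]
contact_force: [0.5, -1.1, -2.5]
opening: 0.699
```

```bash
python3 st.py
cat > see.py <<'E'
from ov import *
f=railpts(.5148,-.3988,np.radians(-7.8))
n=sys.argv[1]
p=read_camera("scene");cv2.imwrite(f"pics/s{n}.png",draw(p,(290,165,135,100),5.9,f))
q=read_camera("wrist");cv2.imwrite(f"pics/w{n}.png",draw(q,(0,0,512,384),1.5,f))
t=read_camera("top");cv2.imwrite(f"pics/t{n}.png",draw(t,(298,165,115,65),6.9,f))
s=get_state();x,r=pose(s);l=np.array([.1357,.9907]);e=np.array([.9907,-.1357]);d=x[:2]-[.5148,-.3988]
print("tcp rel bay x,y(left),z",d@e*1000,d@l*1000,x[2]*1000)
for nm,pp in [("scene",p),("wrist",q),("top",t)]:
  for tt in ["carrier_hook","carrier_nose","carrier_edge","carrier_center","line","bay"]:
    for m in mark_of(tt,pp)[:1]: print(nm,tt,np.round(m["uv"],1),round(m["p"],2))
E
python3 see.py 14
```

```text
t 17.68 pos [ 492.961  -386.616   143.3279] yawY 82.24515440532232 tilt [-0.0106  0.0088] F [ 0.5 -1.1 -2.5] op 0.699 q [-0.83  0.27  1.76 -0.    1.12 -2.26] dqmax 0.026
tcp rel bay x,y(left),z -22.9284969274107 8.507527406746707 144.93225013139647
scene carrier_hook [386.  214.8] 0.66
scene carrier_nose [392.4 215. ] 0.75
scene carrier_edge [367.3 228.8] 0.79
scene carrier_center [376.3 233.6] 0.68
scene line [344.6 205.9] 0.76
scene bay [385.5 227.1] 0.57
wrist carrier_hook [258.4 352.8] 0.65
wrist carrier_nose [254.4 347.3] 0.6
wrist carrier_edge [319.1 250. ] 0.7
wrist carrier_center [257.4 256.4] 0.78
wrist line [439.2 303.7] 0.75
top carrier_center [374.6 205.6] 0.63
top line [345.1 191.3] 0.89
top bay [380.5 195.1] 0.91
```

View pics/s14.png

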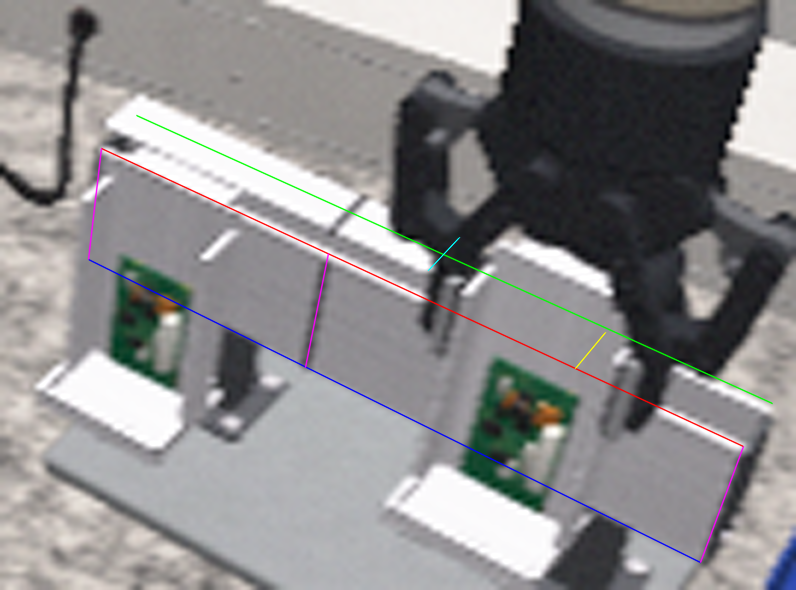

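View pics/w14.png

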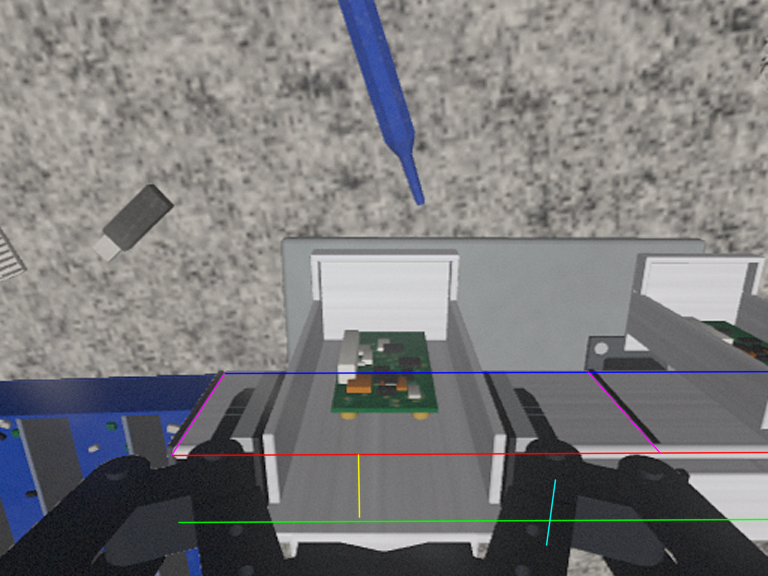

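```bash
cat > car.py <<'E'
from h import *
import sys
off=float(sys.argv[2])/1000; dz=float(sys.argv[3])/1000
n=sys.argv[1]
x,r=pose();q=read_camera("wrist");x,r=pose()
# carrier axes: z=-toolz, y=tooly, x=-toolx
C=np.column_stack([-r[:,0],r[:,1],-r[:,2]])
top=.0487+dz
O=x+C@np.array([off,0,top-.055])  # carrier_center
sc=1.5
im=cv2.resize(q["pixels"],None,fx=sc,fy=sc,interpolation=cv2.INTER_CUBIC)
def L(a,b,c):
    P=[tuple(int(v) for v in (proj(q,O+C@np.array(t)/1000)+.5)*sc) for t in (a,b)];cv2.line(im,P[0],P[1],c,1,cv2.LINE_AA)
L((-31,-30,-55),(-31,30,-55),(0,0,255))
L((6,-21,12),(6,21,12),(0,255,255));L((-6,-21,12),(-6,21,12),(0,255,0))
for s in (-30,30): L((-11,s,-55),(-11,s,45),(255,0,255));L((13,s,45),(-11,s,45),(255,0,255))
for X in (10,30): L((X,-23,55),(X,23,55),(255,0,0))
cv2.imwrite(f"pics/c{n}.png",im)
E
python3 car.py 15 1.4 0
```

```text
(no output)
```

View pics/c15.png

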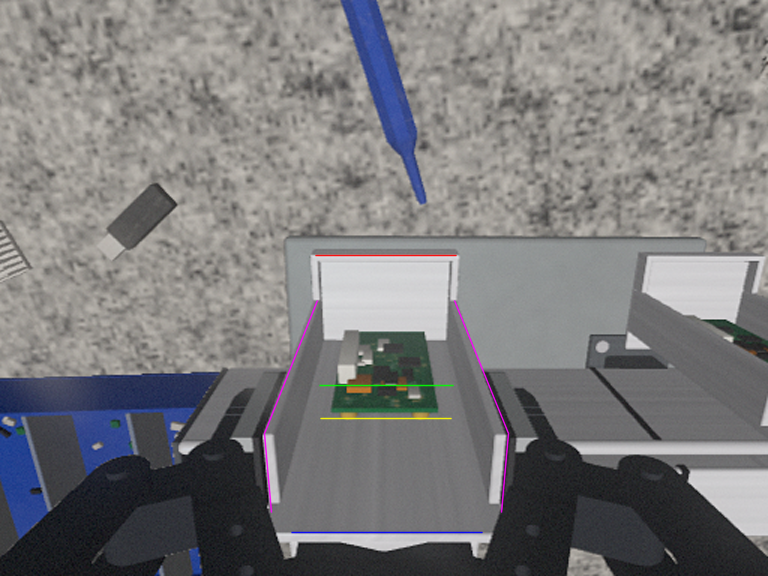

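jog_arm(
  targets="2 -3 -5 -0.5 -0.6 0 0;1 -2 -4 0 0 0 0;0 0 0 0 0 0 0",
)

```text
time: 19.03
eef_pos: [0.4962, -0.393, 0.1354]
tcp_rot: [0.068, 0.998, -0.001, 0.001]
contact_force: [0.6, -0.4, -1.7]
opening: 0.699
```

```bash
cat >> st.py <<'E'
l=np.array([.1357,.9907]);e=np.array([.9907,-.1357]);d=x[:2]-[.5148,-.3988]
print("tcp rel bay x,y(left),z",d@e*1000,d@l*1000,x[2]*1000, "need x -19.4; yaw 82.2; edge-line y:",d@l*1000+30-102)
E
python3 st.py
```

```text
t 19.03 pos [ 496.1976 -392.9664  135.4124] yawY 82.24212905413243 tilt [ 0.0013 -0.0029] F [ 0.6 -0.4 -1.7] op 0.699 q [-0.83  0.29  1.76 -0.    1.09 -2.26] dqmax 0.006
tcp rel bay x,y(left),z -19.22099204656908 3.254989860157451 135.41240326682475 need x -19.4; yaw 82.2; edge-line y: -68.74501013984255
```

jog_arm(
  targets="0 0 -6 0 0 0 0;0 0 -6 0 0 0 0;0 0 -5 0 0 0 0",
)

```text
time: 19.28
eef_pos: [0.4966, -0.3936, 0.1177]
tcp_rot: [0.068, 0.998, -0.002, 0.001]
contact_force: [0.1, 0.3, -1.9]
opening: 0.698
```

```bash
python3 st.py
```

```text
t 19.28 pos [ 496.6266 -393.5908  117.703 ] yawY 82.23158208188275 tilt [ 0.0025 -0.0041] F [ 0.1  0.3 -1.9] op 0.698 q [-0.83  0.31  1.77 -0.    1.06 -2.26] dqmax 0.112
tcp rel bay x,y(left),z -18.711255149126778 2.6946061501766243 117.70296110715451 need x -19.4; yaw 82.2; edge-line y: -69.30539384982337
```

Nose tip is now at about 144 mm. I'll continue down.

jog_arm(
  targets="-0.5 0 -5 0.2 0.1 0 0;0 0 -4 0 0 0 0;0 0 -3 0 0 0 0",
)

```text
time: 19.53
eef_pos: [0.4954, -0.3929, 0.1026]
tcp_rot: [0.068, 0.998, 0.001, -0.001]
contact_force: [0.4, 0.5, -2.1]
opening: 0.694
```

```bash
python3 st.py;python3 see.py 16
```

```text
t 19.53 pos [ 495.4042 -392.8524  102.6465] yawY 82.23499083747161 tilt [-0.0014  0.0019] F [ 0.4  0.5 -2.1] op 0.694 q [-0.83  0.33  1.78  0.    1.04 -2.27] dqmax 0.069
tcp rel bay x,y(left),z -20.0225079319864 3.260245309750368 102.64653397842523 need x -19.4; yaw 82.2; edge-line y: -68.73975469024964
tcp rel bay x,y(left),z -19.981960100203825 3.242220847268153 103.07286370657512
scene carrier_hook [387.8 229.5] 0.97
scene carrier_nose [390.3 232. ] 0.74
scene carrier_edge [365.5 242. ] 0.73
scene carrier_center [374.9 246.9] 0.91
scene line [343.9 206.3] 0.64
wrist carrier_hook [258.8 353.7] 0.91
wrist carrier_nose [255.3 347.4] 0.72
wrist carrier_edge [315.1 252.8] 0.75
wrist carrier_center [255.8 253.4] 0.58
top carrier_nose [335.9 186.4] 0.5
top carrier_edge [199.5 153.5] 0.52
top line [346.2 192.5] 0.72
top bay [381.6 200.2] 0.63
```

View pics/s16.png

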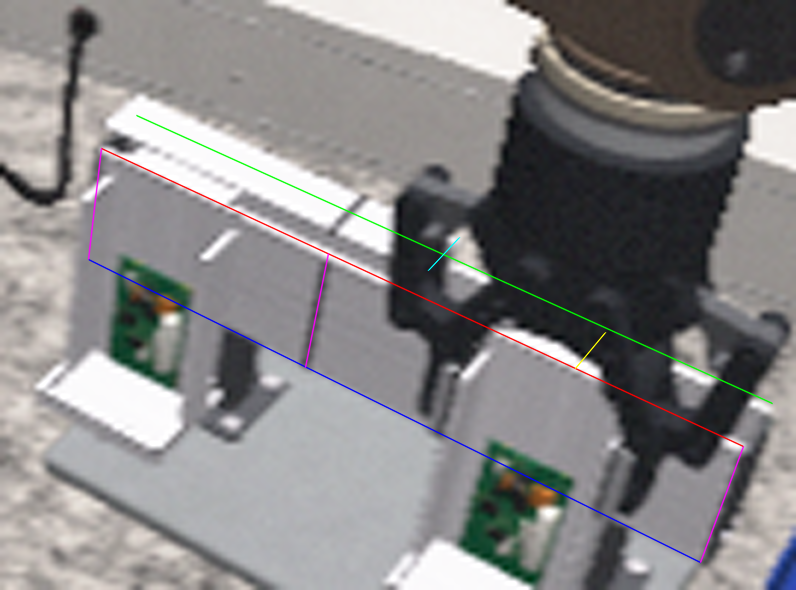

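jog_arm(
  targets="0.3 0 -1.5 0 0 0 0;0 0 -1.5 0 0 0 0;0 0 -1 0 0 0 0",
)

```text
time: 20.83
eef_pos: [0.4962, -0.3933, 0.0997]
tcp_rot: [0.068, 0.998, 0.0, -0.0]
contact_force: [-0.4, 0.4, 2.9]
opening: 0.699
```

```bash
python3 st.py
```

```text
t 20.83 pos [ 496.1754 -393.3071   99.7159] yawY 82.23261932894268 tilt [-0.      0.0005] F [-0.4  0.4  2.9] op 0.699 q [-0.83  0.33  1.78  0.    1.03 -2.27] dqmax 0.015
tcp rel bay x,y(left),z -19.19680629936947 2.914468480787403 99.71591301303575 need x -19.4; yaw 82.2; edge-line y: -69.0855315192126
```

jog_arm(
  targets="0.8 6 0 0 0 0 0;0.8 6 0 0 0 0 0;0.8 6 0 0 0 0 0;0.8 6 0 0 0 0 0",
)

```text
time: 21.17
eef_pos: [0.4996, -0.3686, 0.0998]
tcp_rot: [0.069, 0.998, -0.0, 0.0]
contact_force: [0.3, -0.3, -2.1]
opening: 0.694
```

```bash
python3 st.py
```

```text
t 21.17 pos [ 499.5651 -368.6369   99.803 ] yawY 82.14318762008764 tilt [ 0.0005 -0.0005] F [ 0.3 -0.3 -2.1] op 0.694 q [-0.8   0.31  1.81  0.    1.03 -2.23] dqmax 0.104
tcp rel bay x,y(left),z -19.18631107173579 27.815244736558824 99.80296725055426 need x -19.4; yaw 82.2; edge-line y: -44.184755263441176
```

jog_arm(
  targets="0.8 6 -0.3 0 0 0 0;0.8 6 0 0 0 0 0;0.8 6 0 0 0 0 0;0.8 6 0 0 0 0 0;0.6 4 0 0 0 0 0",
)

```text
time: 21.58
eef_pos: [0.5041, -0.3361, 0.0998]
tcp_rot: [0.068, 0.998, -0.0, 0.0]
contact_force: [0.5, 0.2, -1.7]
opening: 0.697
```

```bash
python3 st.py;python3 see.py 17
```

```text
t 21.58 pos [ 504.0597 -336.1065   99.8081] yawY 82.2363364627724 tilt [ 0.0008 -0.0004] F [ 0.5  0.2 -1.7] op 0.697 q [-0.76  0.28  1.85  0.    1.02 -2.19] dqmax 0.076
tcp rel bay x,y(left),z -19.147879749763895 60.65297117771605 99.80806053065614 need x -19.4; yaw 82.2; edge-line y: -11.34702882228396
tcp rel bay x,y(left),z -19.08233653602546 60.151875586519786 99.83011224734491
scene carrier_hook [362.6 219. ] 0.79
scene carrier_nose [365.2 220.8] 0.67
scene carrier_edge [343.9 231.6] 0.95
scene carrier_center [350.1 238.1] 0.71
scene line [344.  207.6] 0.86
scene bay [385.9 226.8] 0.76
wrist carrier_hook [257. 351.] 0.84
wrist carrier_nose [255.9 348.5] 0.94
wrist carrier_edge [317.9 250.7] 0.59
wrist carrier_center [255.8 253.5] 0.71
wrist line [365.  362.9] 0.62
wrist bay [315.9 251.2] 0.4
top carrier_hook [349.4 189.9] 0.6
top line [347.4 190.6] 0.63
```

View pics/s17.png

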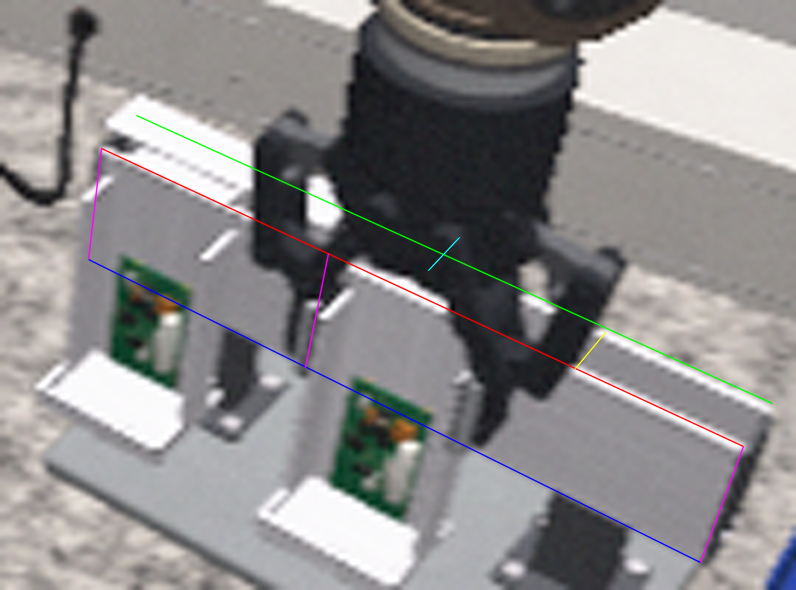

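View pics/w17.png

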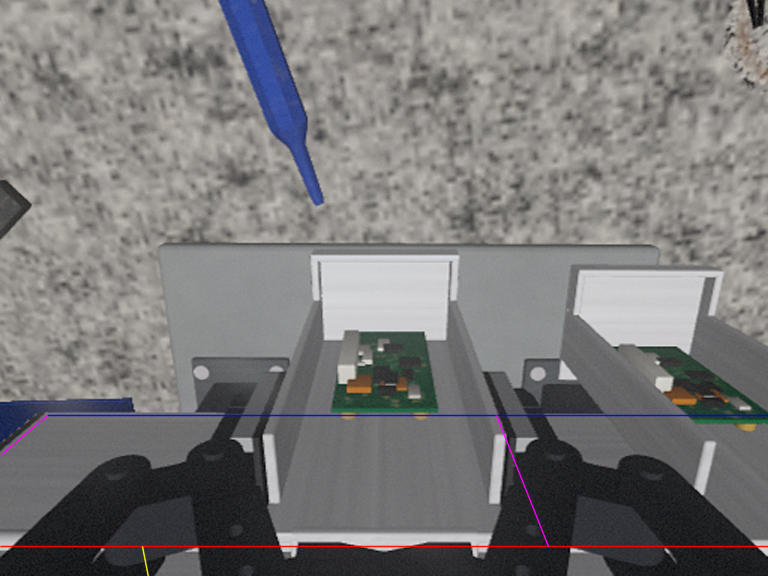

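jog_arm(
  targets="0.6 5 0 0 0 0 0;0.5 4 0 0 0 0 0;0.3 2 0 0 0 0 0;0 0.5 -0.5 0 0 0 0",
)

```text
time: 22.97
eef_pos: [0.5056, -0.3249, 0.0997]
tcp_rot: [0.068, 0.998, -0.001, 0.001]
contact_force: [-0.8, -2.0, 1.3]
opening: 0.697
```

```bash
python3 st.py
```

```text
t 22.97 pos [ 505.5996 -324.9344   99.705 ] yawY 82.19512140005322 tilt [ 0.0013 -0.0015] F [-0.8 -2.   1.3] op 0.697 q [-0.74  0.27  1.86 -0.    1.01 -2.17] dqmax 0.016
tcp rel bay x,y(left),z -19.13837361234463 71.93013053915857 99.70497348844282 need x -19.4; yaw 82.2; edge-line y: -0.06986946084143142
```

Estimated edge error is about 0. Now I'll release with a small opening (the parked carrier is 38 mm away) and look.

jog_arm(
  targets="0 0 0 0 0 0 0.55;0 0 0 0 0 0 0.65;0 0 0 0 0 0 0.7;0 0 0 0 0 0 0.7;0 0 0 0 0 0 0.7",
)

```text
time: 23.38
eef_pos: [0.5068, -0.325, 0.1015]
tcp_rot: [0.068, 0.998, -0.001, 0.002]
contact_force: [-0.4, 0.2, -0.8]
opening: 0.852
```

```bash
python3 st.py;python3 see.py 18
```

```text
t 23.38 pos [ 506.7753 -324.9661  101.4892] yawY 82.24378274188167 tilt [ 0.0038 -0.0032] F [-0.4  0.2 -0.8] op 0.852 q [-0.74  0.26  1.86  0.    1.01 -2.17] dqmax 0.004
tcp rel bay x,y(left),z -17.969376552668727 72.05827144771605 101.48916925009625 need x -19.4; yaw 82.2; edge-line y: 0.058271447716052194
tcp rel bay x,y(left),z -18.060975109972325 72.09202215786027 101.34613348085261
scene carrier_hook [358.4 215.1] 0.55
scene carrier_nose [361.2 218.9] 0.88
scene carrier_edge [341.1 226.6] 0.85
scene carrier_center [349.3 235.6] 0.89
scene line [345.2 209. ] 0.81
scene bay [340.  226.1] 0.63
wrist carrier_hook [258.  345.5] 0.61
wrist carrier_nose [255.5 345.2] 0.84
wrist carrier_edge [316.4 255.3] 0.85
wrist carrier_center [258. 257.] 0.94
wrist line [337.3 357.9] 0.61
top carrier_edge [184.6 191.6] 0.21
top carrier_center [315.6 194.5] 0.36
top line [345.8 192.6] 0.66
```

View pics/s18.png

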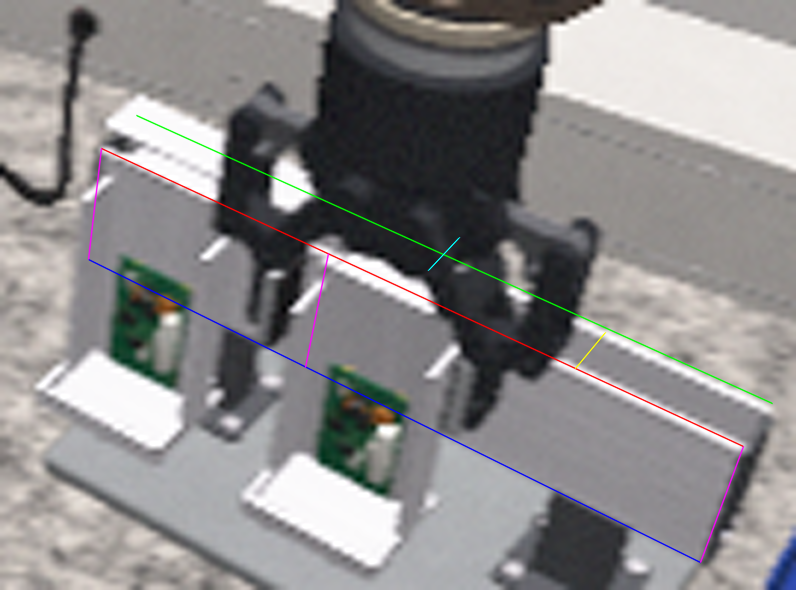

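View pics/w18.png

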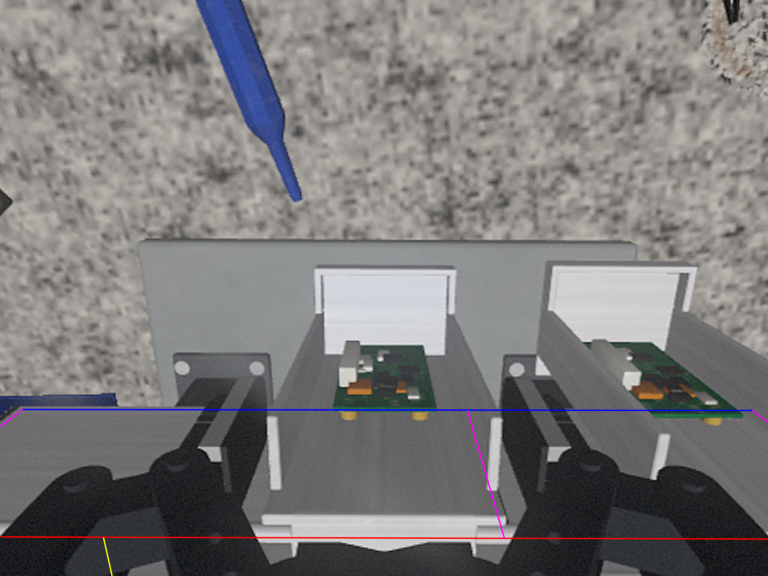

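jog_arm(
  targets="-2 0 8 0 0 0 0.85;-1 0 12 0 0 0 0.85;0 0 15 0 0 0 0.85;0 0 18 0 0 0 0.85",
)

```text
time: 24.77
eef_pos: [0.5007, -0.3226, 0.1529]
tcp_rot: [0.068, 0.998, 0.002, -0.002]
contact_force: [-0.2, -0.0, 0.8]
opening: 0.928
```

```bash
python3 st.py
```

```text
t 24.77 pos [ 500.6559 -322.5931  152.9447] yawY 82.24280588193447 tilt [-0.004   0.0038] F [-0.2 -0.   0.8] op 0.928 q [-0.74  0.19  1.84  0.    1.12 -2.18] dqmax 0.423
tcp rel bay x,y(left),z -24.353867856427016 73.5787860422728 152.9446657106981 need x -19.4; yaw 82.2; edge-line y: 1.578786042272796
```

jog_arm(
  targets="-5 -1 25 0 0 0 1;-15 0 25 0 0 0 1;-25 0 25 0 0 0 1;-25 0 15 0 0 0 1;-20 0 0 0 0 0 1;0 0 0 0 0 0 1;0 0 0 0 0 0 1",
)

```text
time: 25.35
eef_pos: [0.4095, -0.3255, 0.2628]
tcp_rot: [0.067, 0.998, -0.006, 0.005]
contact_force: [0.4, -0.3, 0.3]
opening: 0.997
```

```bash
python3 st.py;python3 see.py 19
```

```text
t 25.35 pos [ 409.4543 -325.4744  262.8333] yawY 82.31281588829836 tilt [ 0.0101 -0.0124] F [ 0.4 -0.3  0.3] op 0.997 q [-0.87 -0.09  1.92 -0.    1.29 -2.3 ] dqmax 0.047
tcp rel bay x,y(left),z -114.31624809298728 58.348294147250726 262.83334694402254 need x -19.4; yaw 82.2; edge-line y: -13.651705852749274
tcp rel bay x,y(left),z -113.91610466393017 58.95114931563928 260.7221489693292
scene carrier_hook [358.4 217. ] 0.64
scene carrier_nose [359.7 217.9] 0.73
scene carrier_edge [339.3 228.5] 0.94
scene carrier_center [349.2 234.6] 0.83
scene line [344.4 207.4] 0.91
scene bay [343.9 207.1] 0.74
wrist carrier_hook [269.5 296.3] 0.92
wrist carrier_nose [272.5 303.2] 0.87
wrist carrier_edge [298.2 259.6] 0.95
wrist carrier_center [270.  261.5] 0.64
wrist line [305.7 302.9] 0.78
wrist bay [196.  300.7] 0.57
top carrier_hook [357.  195.2] 0.97
top carrier_nose [359.8 190.8] 0.62
top carrier_edge [343.4 201.1] 0.84
top carrier_center [349.5 199.4] 0.69
top line [344.6 193.1] 0.61
top bay [380.7 199.7] 0.78
```

View pics/s19.png

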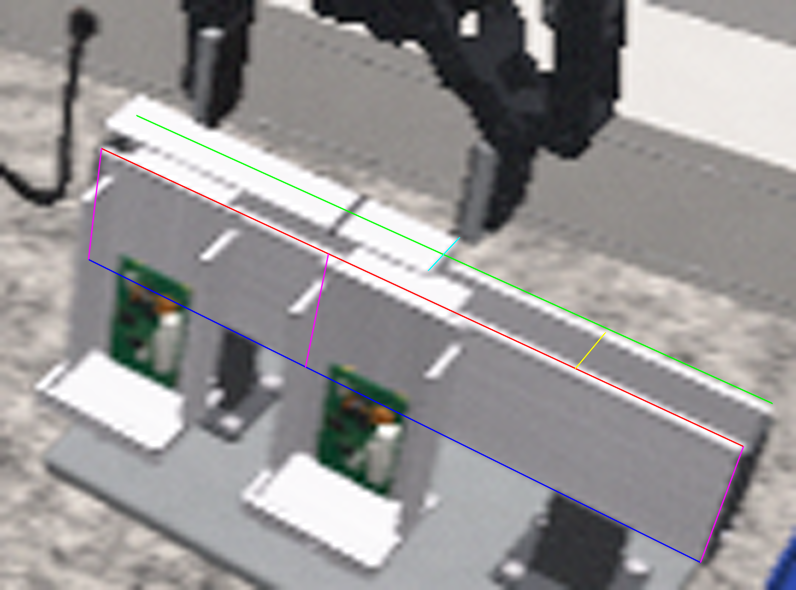

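View pics/w19.png

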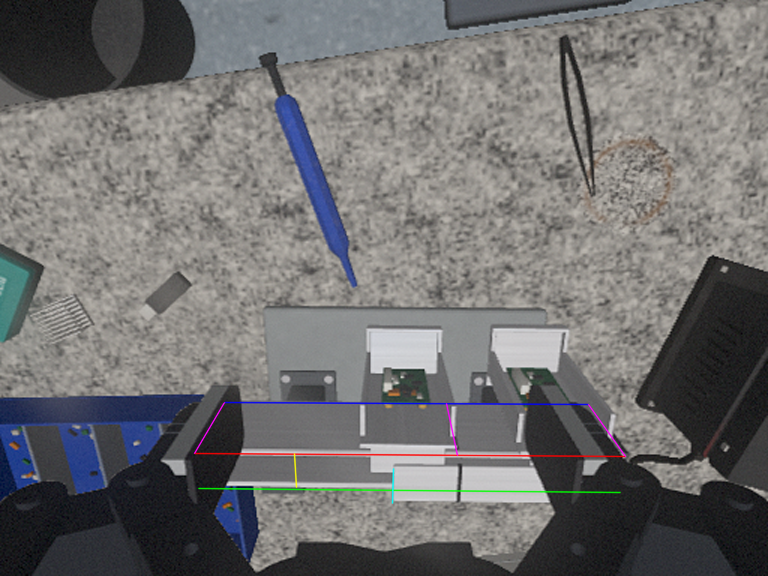

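Run:
```python
from h import *
import pickle
p=read_camera("wrist");pickle.dump(p,open("w20.pkl","wb"))
cv2.imwrite("pics/w20.png",cv2.resize(p["pixels"][255:345,230:350],(800,600),interpolation=cv2.INTER_CUBIC))
```

```text
(no output)
```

View pics/w20.png

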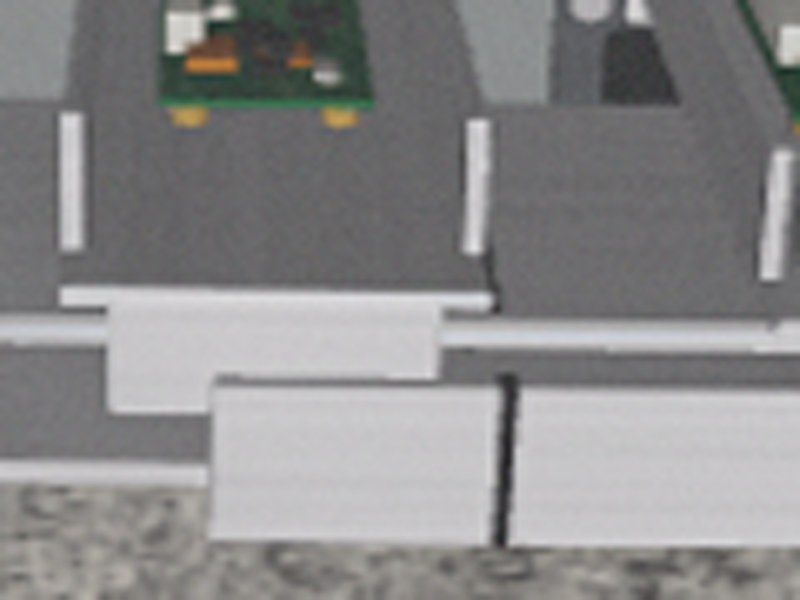

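Run:
```python
from h import *
import pickle
p=pickle.load(open("w20.pkl","rb"));sc=800/120
l=np.array([.1357,.9907]);e=np.array([.9907,-.1357])
def m(n,u,v,z):
    X=atz(p,((u+.5)/sc+230-.5,(v+.5)/sc+255-.5),z);d=X[:2]-[.5148,-.3988];print(n,"rail x %.1f y-line %.1f"%(d@e*1000,d@l*1000-102))
m("sheet L top",494,298,.148);m("sheet R top",60,298,.148)
m("line keeper front",510,388,.158);m("line keeper back",501,540,.158)
m("line face low vis",490,262,.138);m("line face 310",497,308,.145)
m("wallL top",490,120,.138);m("wallR top",60,115,.138);m("wallL top rear",482,253,.138);m("wallR rear",60,250,.138)
m("hook L",441,310,.148);m("hook R",108,310,.148);m("keeper R front",212,390,.158);m("lip",300,348,.145)
```

```text
sheet L top rail x -8.6 y-line -0.8
sheet R top rail x -8.0 y-line -60.5
line keeper front rail x -1.7 y-line 0.4
line keeper back rail x 23.5 y-line 0.5
line face low vis rail x -7.3 y-line 0.0
line face 310 rail x -4.7 y-line 0.2
wallL top rail x -30.4 y-line -1.1
wallR top rail x -30.7 y-line -60.7
wallL top rear rail x -8.8 y-line -1.2
wallR rear rail x -8.7 y-line -61.0
hook L rail x -6.6 y-line -8.0
hook R rail x -6.1 y-line -53.9
keeper R front rail x -1.0 y-line -39.5
lip rail x 2.2 y-line -27.1
```

Run:
```python
from plant import *
print(sign_off(), get_state()["time"])
```

```text
the job is handed in; nothing more can be done
the job is handed in; nothing more can be done
```

The carrier now hangs on the rail with its left edge about 1 mm short of the middle of the scribed line. I handed the job in at about 26 s of the 66 s allowed; the hand-in gave no verdict.

**What I did:**
- I pinched the hook and drew the carrier straight up out of the rack. I stood it on the bench near clear_bench, turned about 28° so the gripper kept clear of the soldering station, and let go.
- I re-gripped it across its sides and lifted the hook over the lip at the open right half. I lowered it until the rail took its weight: the vertical force on the tool went from about −2 N to +3 N.
- I slid it about 69 mm under the keeper strip, opened the fingers, and backed the arm off above and in front of the rail.

**Last checks, from the final wrist and scene pictures:**
- **Position:** the left edge measures 0.8 to 1.6 mm short of the line, depending on which feature I used; the limit is 5 mm.
- **Size check:** the carrier's width came out at 60 mm and its hook at 46 mm, which match the sizes given.
- **Seating:** the hook sits behind the lip and under the strip. I could not see the nose directly, so its depth is inferred from the hook resting on the lip.
- **Lean:** it leans slightly with its lower end to the rail, like the carrier already hanging there. I did not measure the angle.
- **Bystanders:** I saw no movement of the pump or the parked carrier. The bottle and cutters were last seen in place before the rail work. I did not measure any of the four at the end.

**What disagreed:** my first reading of the hook was 8–9 mm out, because the arm was still settling when I took the picture. A fresh shot agreed with all three cameras. The first rail angle of −3°, from the networks' marks, was also wrong; a fit to the rail's edges gave −7.8° and matched the pictures.

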